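# Punch a screw position through a guide plate

### The job

Take the steel punch out of its wooden stand, lower it point first through the guide plate's hole to the floor of the hidden pocket, and mark it: push straight down with the punch upright, keeping a steady push of about 14 newtons for at least a second and never over 22. Then lift the punch straight out, stand it fully home in its stand again and let go. The guide plate only lies loose, so do not let it shift, and leave the screwdriver, tin and offcut alone.

Things in the scene. Friction and masses are not known exactly. Their poses are not given: they have to be found in the camera images.
- punch: Steel marking punch, 106 mm long, about 180 g. Origin at the tip of the point, z up along the punch (towards the head). From the tip up: blunt cone to 9 mm, round shank 10 mm across to 45 mm, then a square body 20 x 20 mm from 45 to 101 mm (faces square to the punch's x and y axes; its lower face is the shoulder), then a round head 16 mm across to 106 mm. It starts upright in the stand, shoulder on the stand's top, tip 45 mm below it. To be gripped on the square body.
- stand: Fixed dark wooden block 70 (x) x 90 (y) x 60 mm high. Origin under its centre, z up.
- stand_hole (a point): Centre of the stand's single round vertical hole, 14 mm across with a 2 mm chamfer, right through the block; the point lies level with the block's top, 60 mm above the bench, z up.
- guide: Loose flat steel guide plate 80 (x) x 110 (y) x 8 mm, about 600 g, lying on the timber rail, with a raised square boss 30 x 30 mm, 6 mm high, in the middle and two low brass studs. Origin under its centre (on the rail's top), z up.
- guide_mouth (a point): Centre of the mouth of the guide's vertical hole, level with the boss's top, 14 mm above the guide's underside, z up. The hole is 13 mm across with a 2 mm chamfer and goes right through, into the pocket of the rail.
- rail: Fixed pale timber rail 90 (x) x 260 (y) x 45 mm high, between two low cleats. Origin under its centre, z up. Under the guide, at its centre, it has a square pocket 32 mm wide, hidden by the guide. The pocket was routed by hand: its floor lies anywhere from 3 to 23 mm below the rail's top (17 to 37 mm below the guide's mouth), not measured. The floor is resilient fibreboard that gives about 1 mm for each 12 N and springs back.
- screwdriver: Bystander: screwdriver lying on the bench, about 200 mm long, beyond the work.
- tin: Bystander: plain metal can, 66 mm across, 80 mm high, upright, origin under its centre.
- offcut: Bystander: pale wooden offcut 60 x 110 x 20 mm, origin under its centre.
There are look-alikes about, which are no part of the job. What is shaped like the punch but red or white is not meant.

How it is judged:
By the outcome, as a careful person would: the job done as asked, in the order asked, and still so for the second after the job is handed in, with the robot touching nothing.
It also fails if it takes over 58 s, if anything falls off the work surface, if the arm or the gripper's body presses on something with over 40 N, if the wrist force passes 120 N, or if a joint passes its speed limit or range.

### The arm

A 7-joint arm with a two-finger parallel gripper is mounted at the origin on the work surface. World frame = base frame: x ahead of the robot, y to its left, z up, the work surface at z = 0. Lengths are in m, angles in rad, forces in N, time in s.
With the tool pointing down it reaches from about 0.425 to 1.025 m from the base axis. Payload 9.4 kg.
Tool frame: the origin (TCP) lies at the very end of the fingers, on their centre line; the grasp point (between the pads) lies 19 mm behind it (robot.hold_point_z is the distance from the TCP to the grasp point, in m); z points along the fingers, y is the direction in which the jaws open and shut (so a half turn about z gives the same grasp; the last joint's range is limited). The gripper opens to 93 mm and grips with 3 to 60 N. Pads are 15 mm wide; open, the fingers measure 128 mm over their backs; the gripper's body (75 mm by 188 mm) begins 65 mm behind the grasp point.
Start: joints at [1.136, 0.599, -0.003, 1.599, 0.002, 0.943, -0.08], TCP at [0.254, -0.679, 0.219] pointing down, gripper open.
Joint ranges: [-2.57, 2.57], [-0.35, 1.97], [-1.29, 1.29], [0.11, 2.56], [-1.05, 4.19], [0.11, 1.86], [-2.63, 2.63]. Speed limits (rad/s): [2.22, 2.22, 3.01, 3.01, 3.14, 3.14, 3.14].

### API

Orientations are given as a 3x3 rotation matrix whose columns are the frame's x, y, z axes.
In Python, from station import robot gives the robot as it stands.
- The arm moves only by the tool carry_out, never from a script. Its argument "rows" is a list of rows, each an object of numbers: "grip": the opening, from 0 (shut) to 1 (fully open); "dx", "dy", "dz": the shift along the tool's x, y, z in mm; "spin": the turn about the tool's z in rad. A call has 1 to 10 rows; each row is the pose to reach, as a shift and turn from the pose commanded when the call began, along the tool's axes at that moment; what a row does not reach only later rows make up. A row lasts 1/12 s, in which the tool goes at most 41.7 mm and 7.16 degrees, less where a joint would pass 70% of its speed; a pose out of reach is approached as far as the arm can. A call with a gripper value outside its range is refused whole. The fingers move at their own pace and stop on an object; the grip force is fixed at half the most. Time passes only in rows, so rows that repeat a pose let the fingers close. It gives the time, the measured TCP pose, the force and the opening at its end, in the units of the state.
- robot.state(): the state, without advancing time (a new reading comes with each control period).
- robot.get_image(name): name is "side" or "top" or "wrist"; returns the picture (400x640x3 uint8, red, green, blue); there is no depth.
- robot.camera_info(name): a dict with "vfov" (degrees; the focal length in pixels is half the picture's height over the tangent of half this angle, whatever the lens; pixels are square), "cx", "cy" (the principal point, pixels), "eye" and "attitude" of the camera in the world; the wrist camera has in their place "tool_from_camera" (4x4, takes a point from camera to tool coordinates, whose origin is the TCP and whose axes are the flange's). Camera axes: x right, y up, looking along -z (the intrinsics and any distortion apply to the point x, -y, -z); pixel columns grow to the right and rows downward; lengths in m; the calibration is good to about 2 mm. A picture is of the moment at which its call begins: read the wrist's pose just before it. camera_info takes no time and is no camera call.
- robot.hand_in(): hands the job in, once; it reports no verdict.
The state is a dict: "time_s": time; "qpos": joint angles; "dq": joint speeds; "effort": joint torques, N m; "tool_pos": TCP position; "tool_rot": TCP orientation; "wrist_force": force on the tool from outside, world axes, zero at the start; "wrist_torque": the same for the moment, N m; "grip_width": finger opening in m.
Only numpy, scipy, OpenCV 4.12 (cv2) and the standard library are available. Lean on these libraries where they do the work, as an engineer would, in place of code of your own. Each camera call takes 0.05 s, during which the arm holds its last target.

## Working session

There is one attempt and no reset: what is moved stays moved. The work goes in short steps, Python scripts to look and compute and a tool call to move; the robot and the scene stay as the last step left them, time stands still between calls to the robot, and variables do not carry over. Pictures are saved under pics/ and viewed, and the job is handed in when it is done.

Besides the shell and the picture viewer there is one more tool, called after "Emit:" as name([rows], argument=value, ...), one row to a line, values as JSON. carry_out: Moves the arm, as the interface text tells. Its arguments: {"type":"object","properties":{"rows":{"type":"array"}},"required":["rows"]}

```bash
ls; mkdir -p pics; python3 - <<'E'
from station import robot
import cv2,json
s=robot.state(); print({k:s[k] for k in ('time_s','tool_pos','tool_rot','wrist_force','grip_width')})
for n in ("side","top","wrist"):
    print(n,robot.camera_info(n))
    cv2.imwrite(f"pics/{n}0.png",robot.get_image(n)[:,:,::-1])
E
```

```text
pics
{'time_s': 0.0, 'tool_pos': array([ 0.25368736, -0.67864792,  0.21771997]), 'tool_rot': array([[ 9.36661930e-01,  3.50234098e-01, -7.11208095e-04],
       [ 3.50234783e-01, -9.36660829e-01,  1.44509538e-03],
       [-1.60039086e-04, -1.60265564e-03, -9.99998703e-01]]), 'wrist_force': array([0.24310892, 0.69713195, 0.15365946]), 'grip_width': 0.09278085283229152}
side {'vfov': 51.185487397539866, 'cx': 315.30036904242536, 'cy': 197.34562668381085, 'eye': array([0.2641934 , 0.5163753 , 0.56278489]), 'attitude': array([[-0.84273841,  0.36258701, -0.39789777],
       [-0.53807047, -0.54470778,  0.64325237],
       [ 0.01649695,  0.75619051,  0.65414353]])}
top {'vfov': 57.361834551687174, 'cx': 324.6035560005642, 'cy': 206.55768200726774, 'eye': array([0.42603198, 0.02243964, 0.83255158]), 'attitude': array([[ 0.01934119,  0.98099593, -0.19306193],
       [-0.99959996,  0.02295863,  0.01651734],
       [ 0.02063588,  0.19266523,  0.98104754]])}
wrist {'vfov': 58.39834106174834, 'cx': 319.5766783578602, 'cy': 204.6708871696916, 'tool_from_camera': array([[ 2.85616702e-04,  9.56132008e-01,  2.92936001e-01,
         8.12865518e-02],
       [ 9.99999931e-01, -3.42635481e-04,  1.43335295e-04,
        -3.39193331e-04],
       [ 2.37417732e-04,  2.92935940e-01, -9.56132040e-01,
        -1.67197573e-01],
       [ 0.00000000e+00,  0.00000000e+00,  0.00000000e+00,
         1.00000000e+00]])}
```

View pics/side0.png

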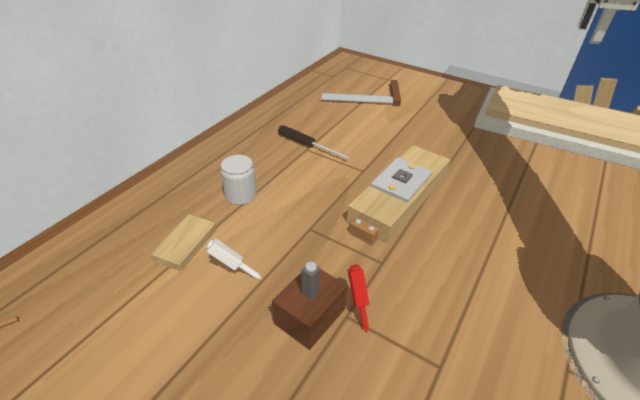

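View pics/top0.png

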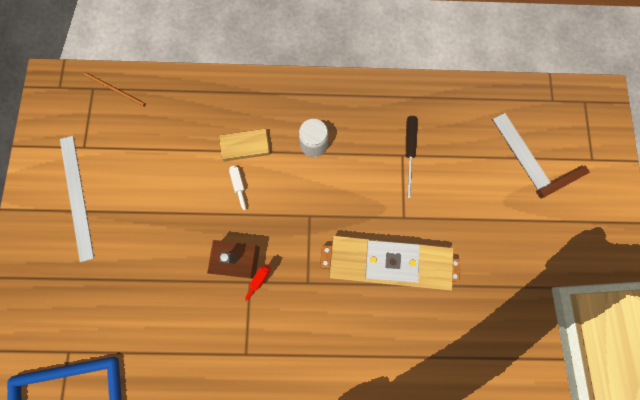

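View pics/wrist0.png

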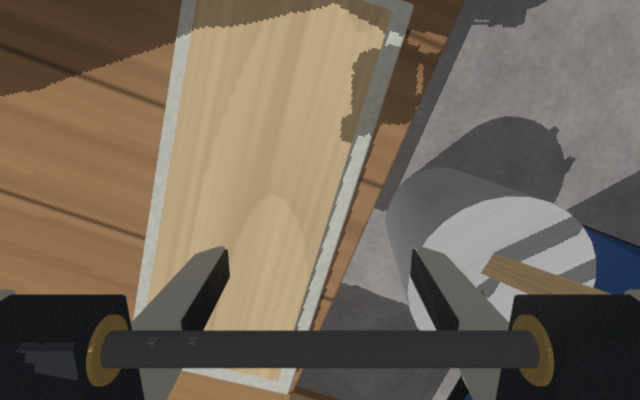

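Punch look-alikes: a grey one upright in the dark stand (side 311,280; top 226,258), a red one lying down (side 360,295; top 258,282) and a white one lying down (side 235,258; top 238,187). The grey one in the stand is the punch. The guide is at side (402,176), top (393,261). I'll check these in close crops.

```bash
python3 - <<'E'
import cv2,numpy as np
s=cv2.imread("pics/side0.png");t=cv2.imread("pics/top0.png")
def crop(im,x,y,w,h,k,n): cv2.imwrite(n,cv2.resize(im[y:y+h,x:x+w],None,fx=k,fy=k,interpolation=cv2.INTER_CUBIC))
crop(s,265,250,100,100,6,"pics/c1.png")
crop(t,200,225,80,60,8,"pics/c2.png")
crop(s,340,140,120,100,6,"pics/c3.png")
crop(t,315,225,150,75,5,"pics/c4.png")
E
```

```text
(no output)
```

View pics/c1.png

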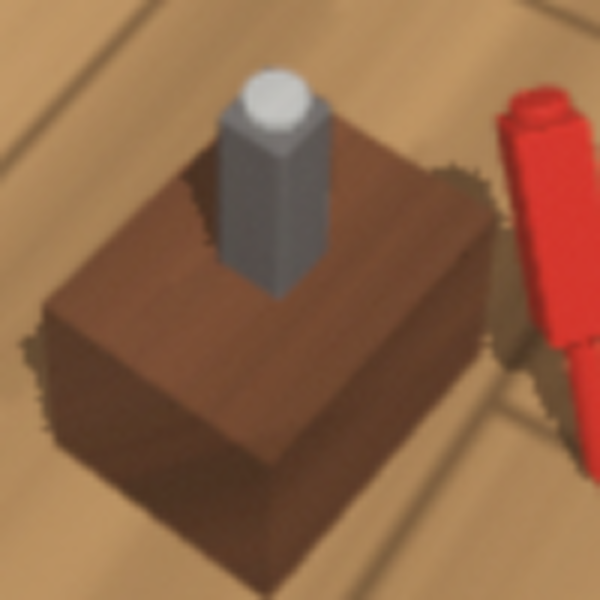

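View pics/c2.png

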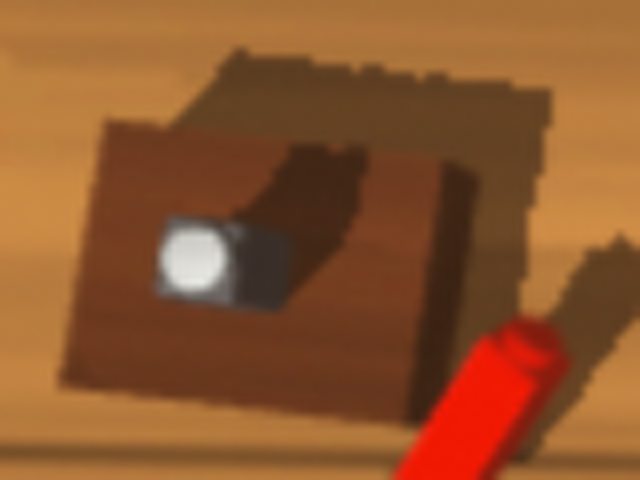

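View pics/c3.png

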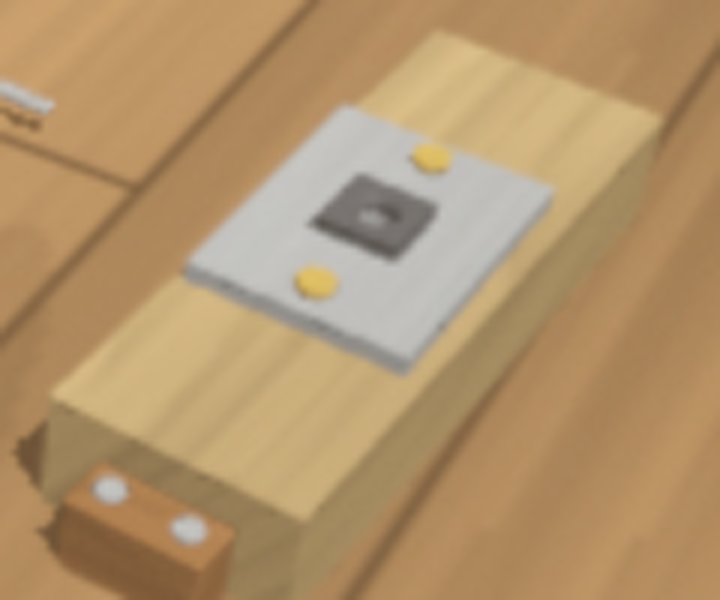

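View pics/c4.png

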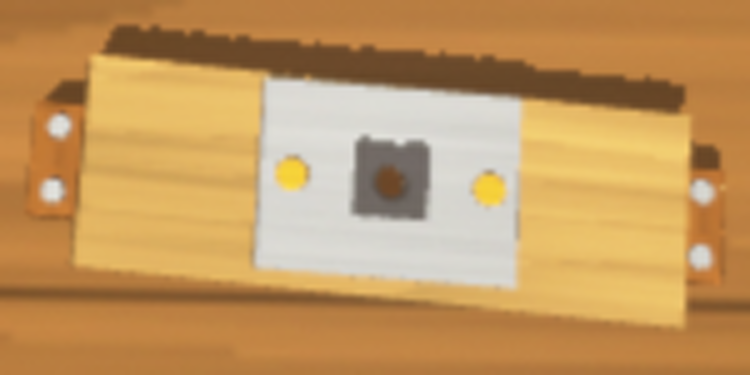

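```bash
cat > h.py <<'E'
import numpy as np, cv2
from station import robot
from scipy.optimize import least_squares
def cam(name,state=None):
    i=robot.camera_info(name); f=200/np.tan(np.radians(i['vfov'])/2)
    if name=='wrist':
        s=state or robot.state(); T=i['tool_from_camera']
        R=np.array(s['tool_rot'])@T[:3,:3]; e=np.array(s['tool_pos'])+np.array(s['tool_rot'])@T[:3,3]
    else: R=np.array(i['attitude']); e=np.array(i['eye'])
    return dict(f=f,cx=i['cx'],cy=i['cy'],R=R,e=e)
def ray(c,p):
    d=np.array([(p[0]-c['cx'])/c['f'],-(p[1]-c['cy'])/c['f'],-1.]); d=c['R']@d; return d/np.linalg.norm(d)
def at(c,p,z):
    d=ray(c,p); return c['e']+d*(z-c['e'][2])/d[2]
def proj(c,X):
    q=c['R'].T@(np.array(X)-c['e']); return np.array([c['cx']+c['f']*q[0]/-q[2], c['cy']+c['f']*q[1]/q[2]])
def tri(cs,ps):
    A=np.zeros((3,3));b=np.zeros(3)
    for c,p in zip(cs,ps):
        d=ray(c,p);M=np.eye(3)-np.outer(d,d);A+=M;b+=M@c['e']
    X=np.linalg.solve(A,b); return X,[np.round(proj(c,X)-p,2) for c,p in zip(cs,ps)]
def uc(x,y,ox,oy,k): return np.array([ox+(x+.5)/k-.5, oy+(y+.5)/k-.5])
def save(im,n,box=None,k=1):
    im=im[:,:,::-1]
    if box: x,y,w,h=box; im=im[y:y+h,x:x+w]
    cv2.imwrite(n,cv2.resize(im,None,fx=k,fy=k,interpolation=cv2.INTER_CUBIC))
E
python3 - <<'E'
from h import *
np.set_printoptions(precision=4,suppress=True)
S,T=cam('side'),cam('top')
P=lambda n,a,b: print(n,*tri([S,T],[uc(*a,265,250,6) if n[0]=='p' else uc(*a,340,140,6), uc(*b,200,225,8) if n[0]=='p' else uc(*b,315,225,5)]))
P('p head',(277,97),(193,258))
P('g mouth',(378,213),(390,182))
P('g stud1(left)',(316,280),(292,173)); P('g stud2',(432,157),(490,189))
P('g railcorner near',(300,520),(75,266));P('g rail far',(440,30),(690,115))
P('p stand corner',(270,465),(62,385))
P('p stand cornerL',(45,302),(105,120))
P('p stand cornerR',(492,215),(410,422))
def yaw(a,b,z,o):
    A=at(T,uc(*a,*o),z);B=at(T,uc(*b,*o),z);d=B-A;print(A,B,np.linalg.norm(d),np.degrees(np.arctan2(d[1],d[0])))
o=(200,225,8)
yaw((62,385),(410,422),.06,o);yaw((62,385),(105,120),.06,o);yaw((105,120),(445,158),.06,o)
o=(315,225,5)
yaw((292,173),(490,189),.054,o);yaw((262,75),(520,98),.053,o);yaw((255,267),(516,288),.053,o);yaw((90,55),(690,115),.045,o)
E
```

```text
p head [0.4631 0.2031 0.1179] [array([-0.14, -0.04]), array([0.04, 0.1 ])]
g mouth [ 0.465  -0.1368  0.0547] [array([-0.08, -0.01]), array([0.02, 0.07])]
g stud1(left) [ 0.4681 -0.0955  0.0526] [array([-0.02, -0.  ]), array([0.01, 0.02])]
g stud2 [ 0.4632 -0.1799  0.052 ] [array([-0.02, -0.  ]), array([0.01, 0.02])]
g railcorner near [ 0.4286 -0.0042  0.0408] [array([0.54, 0.1 ]), array([-0.13, -0.44])]
g rail far [ 0.4967 -0.2711  0.0413] [array([-0.29, -0.04]), array([0.1 , 0.28])]
p stand corner [0.4333 0.2504 0.0559] [array([0.07, 0.02]), array([-0.01, -0.04])]
p stand cornerL [0.502  0.2441 0.0577] [array([-0.06, -0.01]), array([0.02, 0.04])]
p stand cornerR [0.4257 0.1602 0.054 ] [array([0.15, 0.03]), array([-0.03, -0.11])]
[0.4331 0.2491 0.06  ] [0.4255 0.159  0.06  ] 0.09040102027941388 -94.84648376314168
[0.4331 0.2491 0.06  ] [0.5018 0.2434 0.06  ] 0.06892183562799233 -4.738569783969877
[0.5018 0.2434 0.06  ] [0.4938 0.1538 0.06  ] 0.08995331348892076 -95.15237648376366
[ 0.4681 -0.0953  0.054 ] [ 0.4631 -0.1794  0.054 ] 0.08420277192905387 -93.40652003950447
[ 0.5095 -0.0828  0.053 ] [ 0.502  -0.1936  0.053 ] 0.11100023663499782 -93.86722871345279
[ 0.4287 -0.0796  0.053 ] [ 0.4222 -0.1895  0.053 ] 0.11001575435617933 -93.40198299537413
[ 0.5174 -0.0094  0.045 ] [ 0.497  -0.2695  0.045 ] 0.26098573240723255 -94.48546475407113
```

Positions agree between the two cameras, though heights read about 4 mm low, which is a calibration error. I'll go over the guide first for wrist views.

Emit:
carry_out([
  {"grip": 1,"dx": 39,"dy": -43,"dz": 0,"spin": 0.1},
  {"grip": 1,"dx": 387,"dy": -434,"dz": 0,"spin": 0.428},
  {"grip": 1,"dx": 387,"dy": -434,"dz": 0,"spin": 0.428},
  {"grip": 1,"dx": 387,"dy": -434,"dz": 0,"spin": 0.428},
  {"grip": 1,"dx": 387,"dy": -434,"dz": 0,"spin": 0.428},
  {"grip": 1,"dx": 387,"dy": -434,"dz": 0,"spin": 0.428},
  {"grip": 1,"dx": 387,"dy": -434,"dz": 0,"spin": 0.428},
  {"grip": 1,"dx": 387,"dy": -434,"dz": 0,"spin": 0.428},
  {"grip": 1,"dx": 387,"dy": -434,"dz": 0,"spin": 0.428},
  {"grip": 1,"dx": 387,"dy": -434,"dz": 0,"spin": 0.428},
])

```text
time_s: 0.98
tool_pos: [0.4051, -0.2888, 0.2187]
tool_rot: [[0.998, -0.07, 0.0], [-0.07, -0.998, -0.0], [0.0, 0.0, -1.0]]
wrist_force: [2.0, -0.3, 0.7]
grip_width: 0.0931
```

Emit:
carry_out([
  {"dx": 49,"dy": -156},
  {"dx": 49,"dy": -156},
  {"dx": 49,"dy": -156},
  {"dx": 49,"dy": -156},
  {"dx": 49,"dy": -156},
  {"dx": 49,"dy": -156},
])

```text
invalid input at $.rows[0]: expected keys grip, dx, dy, dz, spin
```

```bash
python3 - <<'E'
from h import *
import pickle
s=robot.state(); print(s['time_s'],s['tool_pos'],s['tool_rot'],np.abs(s['dq']).max(),s['wrist_force'])
im=robot.get_image('wrist'); pickle.dump((s,im),open('w1.pkl','wb'))
save(im,'pics/w1.png'); c=cam('wrist',s); print(c['e'],proj(c,[.465,-.137,.059]),proj(c,s['tool_pos']))
E
```

```text
0.9833 [ 0.40507623 -0.28878456  0.21866772] [[ 9.97527601e-01 -7.02757440e-02  7.12461786e-05]
 [-7.02757415e-02 -9.97527603e-01 -3.67441693e-05]
 [ 7.36522536e-05  3.16464450e-05 -9.99999997e-01]] 1.039391538301108 [ 1.99614783 -0.26875483  0.72277421]
[ 0.48607679 -0.29446682  0.38587214] [146.75288554 132.25835996] [319.69658702 260.48986053]
```

View pics/w1.png

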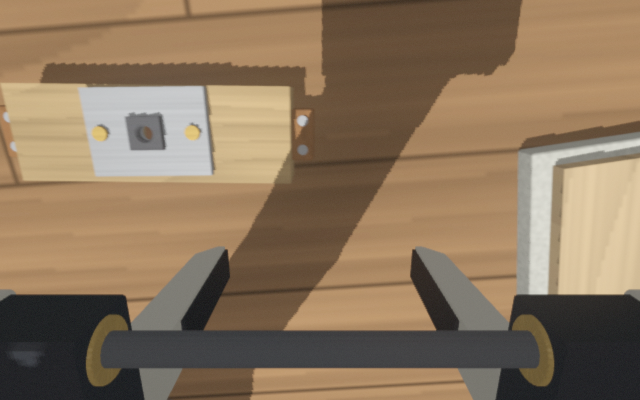

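The first move call was refused because every key is required. The picture shows the guide at (145,132), as predicted. I'll carry on.

Emit:
carry_out([
  {"grip": 1,"dx": 35,"dy": -140,"dz": 0,"spin": 0},
  {"grip": 1,"dx": 35,"dy": -140,"dz": 0,"spin": 0},
  {"grip": 1,"dx": 35,"dy": -140,"dz": 0,"spin": 0},
  {"grip": 1,"dx": 35,"dy": -140,"dz": 0,"spin": 0},
  {"grip": 1,"dx": 35,"dy": -140,"dz": 0,"spin": 0},
  {"grip": 1,"dx": 35,"dy": -140,"dz": 0,"spin": 0},
  {"grip": 1,"dx": 35,"dy": -140,"dz": 0,"spin": 0},
  {"grip": 1,"dx": 35,"dy": -140,"dz": 0,"spin": 0},
])

```text
time_s: 1.7
tool_pos: [0.449, -0.155, 0.2185]
tool_rot: [[0.997, -0.072, -0.0], [-0.072, -0.997, -0.0], [-0.0, 0.0, -1.0]]
wrist_force: [-0.4, 0.1, -0.2]
grip_width: 0.0931
```

```bash
cat > snap.py <<'E'
from h import *
import pickle,sys
n=sys.argv[1]
s=robot.state(); print(s['time_s'],np.round(s['tool_pos'],4),np.round(s['tool_rot'],4).tolist(),np.abs(s['dq']).max(),np.round(s['wrist_force'],2),s['grip_width'])
im=robot.get_image('wrist'); pickle.dump((s,im),open(n+'.pkl','wb'))
save(im,f'pics/{n}.png'); c=cam('wrist',s)
if len(sys.argv)>2:
    x,y,w,h,k=map(int,sys.argv[2:7]); save(im,f'pics/{n}c.png',(x,y,w,h),k)
E
python3 snap.py w2 220 100 200 130 4
```

```text
1.7 [ 0.449  -0.155   0.2185] [[0.9974, -0.0723, -0.0004], [-0.0723, -0.9974, -0.0004], [-0.0004, 0.0004, -1.0]] 0.00677992001156979 [-0.4   0.12 -0.18] 0.09313545243816326
```

View pics/w2c.png

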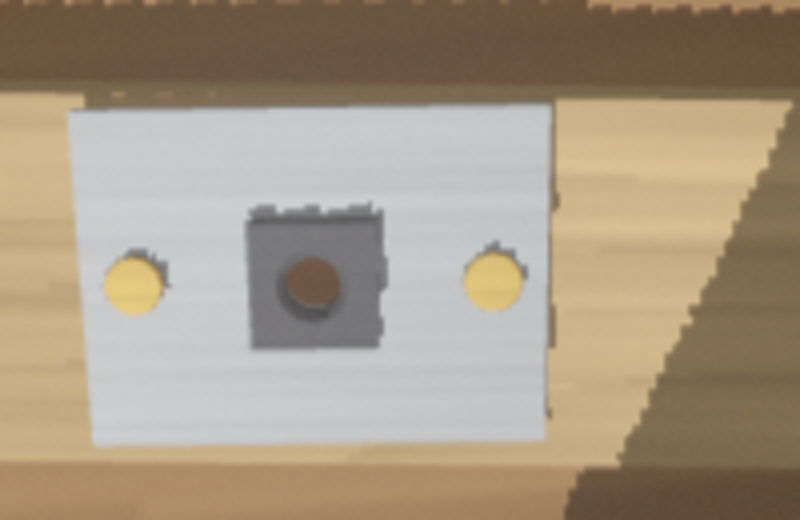

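Emit:
carry_out([
  {"grip": 1,"dx": -20,"dy": -120,"dz": 0,"spin": 0},
  {"grip": 1,"dx": -20,"dy": -120,"dz": 0,"spin": 0},
  {"grip": 1,"dx": -20,"dy": -120,"dz": 0,"spin": 0},
  {"grip": 1,"dx": -20,"dy": -120,"dz": 0,"spin": 0},
  {"grip": 1,"dx": -20,"dy": -120,"dz": 0,"spin": 0},
  {"grip": 1,"dx": -20,"dy": -120,"dz": 0,"spin": 0},
])

```text
time_s: 2.25
tool_pos: [0.4381, -0.0335, 0.2187]
tool_rot: [[0.997, -0.071, 0.0], [-0.071, -0.997, -0.0], [0.0, 0.0, -1.0]]
wrist_force: [-0.6, -1.0, 0.0]
grip_width: 0.0933
```

```bash
python3 snap.py w3 350 80 200 130 4
```

```text
2.25 [ 0.4381 -0.0335  0.2187] [[0.9975, -0.071, 0.0001], [-0.071, -0.9975, -0.0004], [0.0001, 0.0004, -1.0]] 0.021305054756417977 [-0.61 -1.02  0.03] 0.09327309478131661
```

View pics/w3c.png

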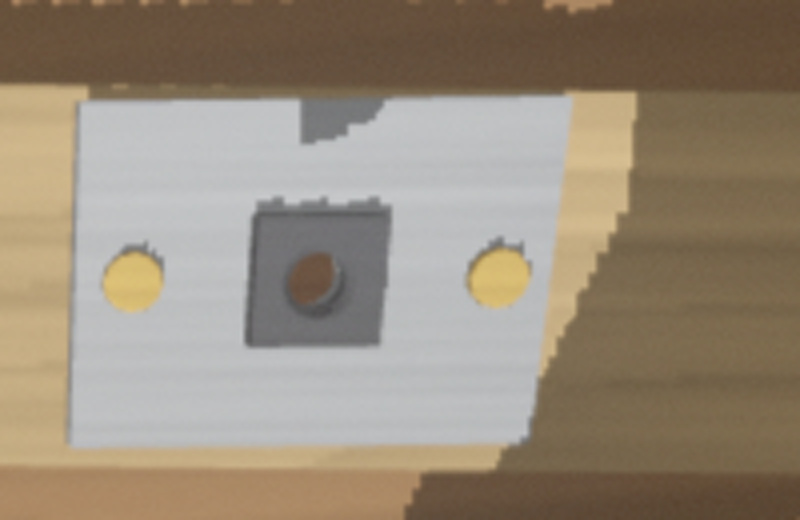

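View pics/w3.png

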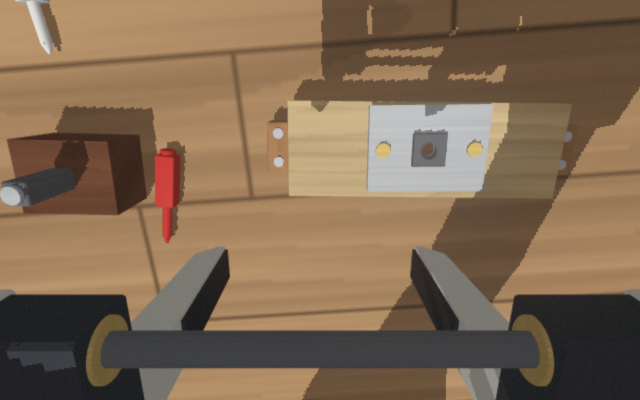

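```bash
python3 - <<'E'
from h import *
import pickle
np.set_printoptions(precision=4,suppress=True)
s2,_=pickle.load(open('w2.pkl','rb'));s3,_=pickle.load(open('w3.pkl','rb'))
A,B=cam('wrist',s2),cam('wrist',s3);S,T=cam('side'),cam('top')
pts={'hole':((313,286),(319,282)),'studL':((133,287),(133,282)),'studR':((493,282),(499,279))}
for n,(a,b) in pts.items():
    a=uc(*a,220,100,4);b=uc(*b,350,80,4); z=.059 if n=='hole' else .0545
    print(n,*tri([A,B],[a,b]),at(A,a,z),at(B,b,z))
p=uc(390,182,315,225,5); print('top',at(T,p,.059)); p=uc(378,213,340,140,6); print('side',at(S,p,.059))
# guide outline yaw with w2/w3
def yaw(c,a,b,o,z):
    d=at(c,uc(*b,*o),z)-at(c,uc(*a,*o),z); print(np.linalg.norm(d),np.degrees(np.arctan2(d[1],d[0])))
yaw(A,(68,110),(552,102),(220,100,4),.053);yaw(A,(92,445),(545,440),(220,100,4),.053)
yaw(B,(78,101),(573,95),(350,80,4),.053);yaw(B,(68,445),(528,443),(350,80,4),.053)
# predicted hover target
print(proj(B,[.463,.203,.121]),proj(A,[.465,-.137,.059]))
E
```

```text
hole [ 0.464  -0.1358  0.0589] [array([-0.  , -0.01]), array([0.  , 0.01])] [ 0.464  -0.1358  0.059 ] [ 0.464  -0.1357  0.059 ]
studL [ 0.4666 -0.0937  0.0572] [array([-0.03, -0.16]), array([0.02, 0.16])] [ 0.4659 -0.0932  0.0545] [ 0.4663 -0.0942  0.0545]
studR [ 0.4614 -0.1776  0.0567] [array([0.  , 0.03]), array([-0.  , -0.03])] [ 0.461  -0.1777  0.0545] [ 0.461  -0.1786  0.0545]
top [ 0.4649 -0.1359  0.059 ]
side [ 0.4632 -0.1313  0.059 ]
0.11029306941597523 -93.20080448709219
0.11069375046236062 -93.46472949777211
0.1107352725654823 -93.38573173313428
0.11050496413521088 -93.79799311161602
[  9.9642 194.6017] [299.0732 169.9949]
```

Emit:
carry_out([
  {"grip": 1,"dx": 3,"dy": -199,"dz": 0,"spin": 0},
  {"grip": 1,"dx": 3,"dy": -199,"dz": 0,"spin": 0},
  {"grip": 1,"dx": 3,"dy": -199,"dz": 0,"spin": 0},
  {"grip": 1,"dx": 3,"dy": -199,"dz": 0,"spin": 0},
  {"grip": 1,"dx": 3,"dy": -199,"dz": 0,"spin": 0},
  {"grip": 1,"dx": 3,"dy": -199,"dz": 0,"spin": 0},
  {"grip": 1,"dx": 3,"dy": -199,"dz": 0,"spin": 0},
  {"grip": 1,"dx": 3,"dy": -199,"dz": 0,"spin": 0},
])

```text
time_s: 2.97
tool_pos: [0.4552, 0.1638, 0.2183]
tool_rot: [[0.997, -0.073, -0.001], [-0.073, -0.997, -0.001], [-0.001, 0.001, -1.0]]
wrist_force: [1.1, -1.6, -0.5]
grip_width: 0.0929
```

```bash
python3 snap.py w4 170 80 200 130 4
```

```text
2.9667 [0.4552 0.1638 0.2183] [[0.9974, -0.0726, -0.0007], [-0.0726, -0.9974, -0.0011], [-0.0006, 0.0012, -1.0]] 0.01500641599921554 [ 1.08 -1.61 -0.55] 0.09290459812257235
```

View pics/w4.png

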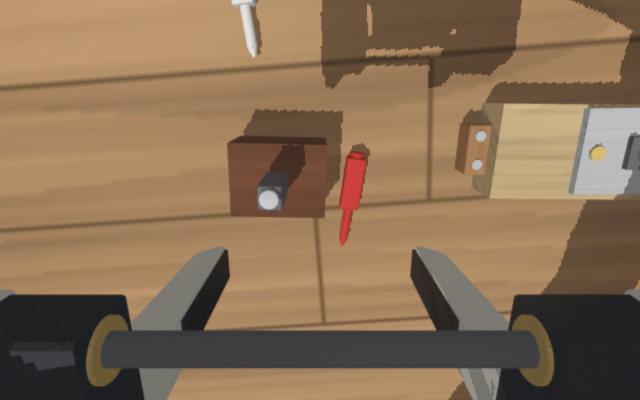

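View pics/w4c.png

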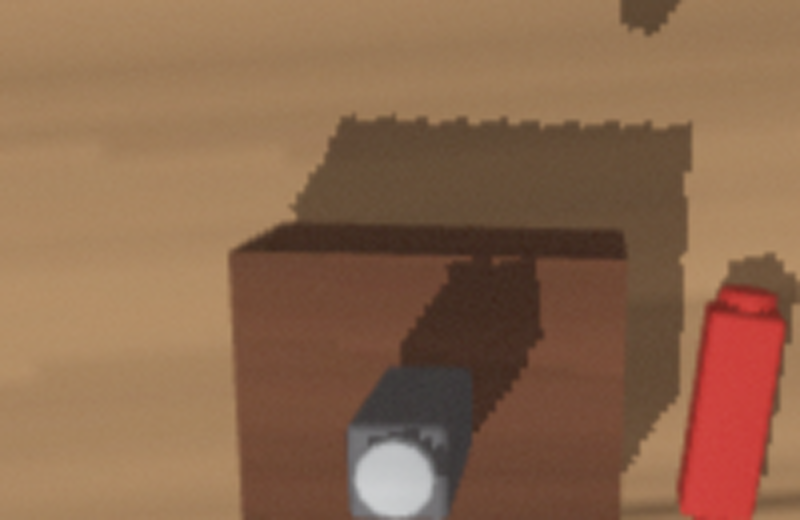

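```bash
python3 - <<'E'
import cv2;im=cv2.imread('pics/w3.png');cv2.imwrite('pics/w3d.png',cv2.resize(im[110:240,0:180],None,fx=4,fy=4,interpolation=cv2.INTER_CUBIC))
E
```

```text
(no output)
```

View pics/w3d.png

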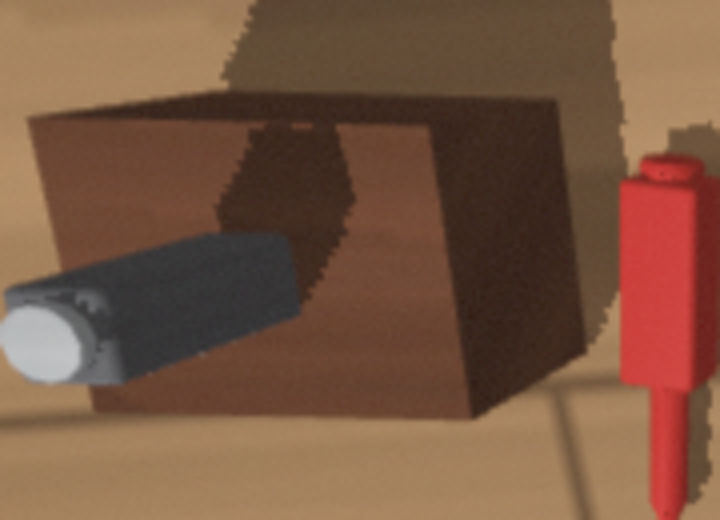

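```bash
python3 - <<'E'
from h import *
import pickle
np.set_printoptions(precision=4,suppress=True)
s4,im=pickle.load(open('w4.pkl','rb'));s3,_=pickle.load(open('w3.pkl','rb'))
save(im,'pics/w4d.png',(215,125,130,100),6)
A,B=cam('wrist',s4),cam('wrist',s3);T=cam('top')
a=uc(395,479,170,80,4);b=uc(41,343,0,110,4)
print(*tri([A,B],[a,b]),at(A,a,.121),at(B,b,.121),at(T,uc(193,258,200,225,8),.121))
def pr(c,p,o,z): print(at(c,uc(*p,*o),z))
E
```

```text
[0.4626 0.2026 0.1217] [array([-0.  ,  0.04]), array([ 0.  , -0.04])] [0.4624 0.2027 0.121 ] [0.4624 0.2033 0.121 ] [0.4632 0.2024 0.121 ]
```

View pics/w4d.png

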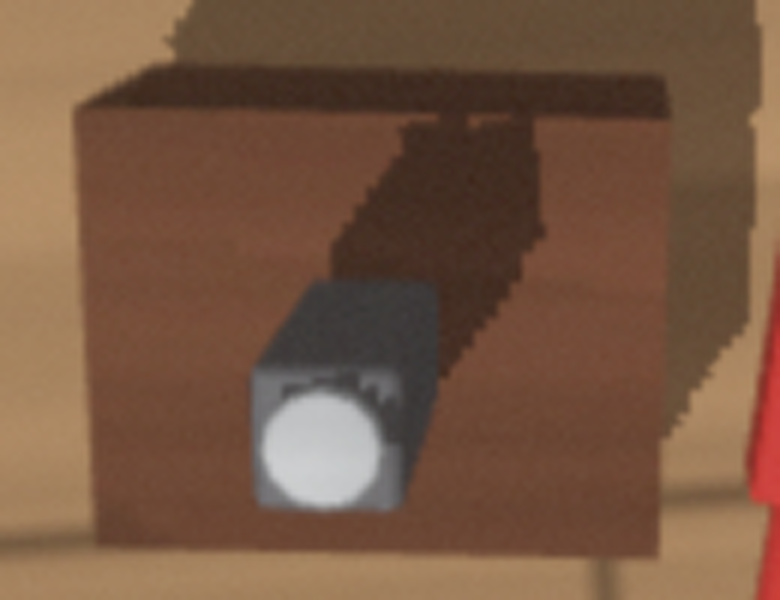

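Punch axis at (0.4625, 0.2028), top at 0.1217 against 0.121 expected. Guide mouth at (0.464, -0.1358, 0.0589) against 0.059. Descending around the punch.

Emit:
carry_out([
  {"grip": 1,"dx": 4.5,"dy": -39.4,"dz": 0,"spin": 0},
  {"grip": 1,"dx": 4.5,"dy": -39.4,"dz": 10,"spin": 0},
  {"grip": 1,"dx": 4.5,"dy": -39.4,"dz": 45,"spin": 0.008},
  {"grip": 1,"dx": 4.5,"dy": -39.4,"dz": 80,"spin": 0.008},
  {"grip": 1,"dx": 4.5,"dy": -39.4,"dz": 115,"spin": 0.008},
  {"grip": 1,"dx": 4.5,"dy": -39.4,"dz": 138,"spin": 0.008},
  {"grip": 1,"dx": 4.5,"dy": -39.4,"dz": 146,"spin": 0.008},
  {"grip": 1,"dx": 4.5,"dy": -39.4,"dz": 146,"spin": 0.008},
  {"grip": 1,"dx": 4.5,"dy": -39.4,"dz": 146,"spin": 0.008},
])

```text
time_s: 3.77
tool_pos: [0.4627, 0.2038, 0.0731]
tool_rot: [[0.997, -0.08, -0.0], [-0.08, -0.997, -0.0], [-0.0, 0.001, -1.0]]
wrist_force: [0.4, 0.1, -0.4]
grip_width: 0.0934
```

```bash
python3 snap.py w5
```

```text
3.7667 [0.4627 0.2038 0.0731] [[0.9968, -0.0799, -0.0001], [-0.0799, -0.9968, -0.0005], [-0.0001, 0.0005, -1.0]] 0.030046183367995166 [ 0.42  0.13 -0.39] 0.0933887735027615
```

View pics/w5.png

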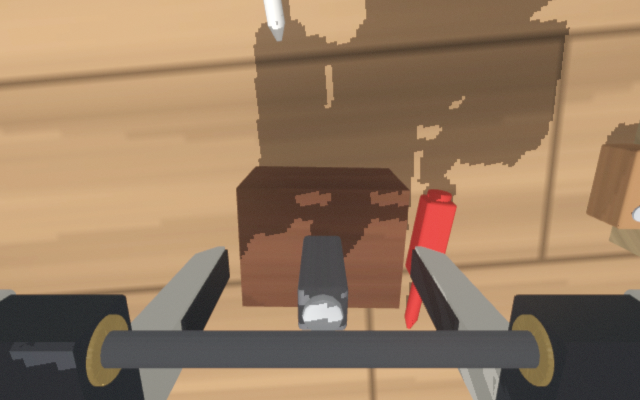

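The punch sits between the jaws, about 1 mm off centre. I'll correct that and close.

Emit:
carry_out([
  {"grip": 1,"dx": 0,"dy": 1,"dz": 0,"spin": 0},
  {"grip": 0.4,"dx": 0,"dy": 1,"dz": 0,"spin": 0},
  {"grip": 0.0,"dx": 0,"dy": 1,"dz": 0,"spin": 0},
  {"grip": 0.0,"dx": 0,"dy": 1,"dz": 0,"spin": 0},
  {"grip": 0.0,"dx": 0,"dy": 1,"dz": 0,"spin": 0},
  {"grip": 0.0,"dx": 0,"dy": 1,"dz": 0,"spin": 0},
  {"grip": 0.0,"dx": 0,"dy": 1,"dz": 0,"spin": 0},
  {"grip": 0.0,"dx": 0,"dy": 1,"dz": 0,"spin": 0},
])

```text
time_s: 4.48
tool_pos: [0.4621, 0.2039, 0.0726]
tool_rot: [[0.997, -0.078, -0.0], [-0.078, -0.997, -0.0], [-0.0, 0.0, -1.0]]
wrist_force: [0.5, -0.2, 0.5]
grip_width: 0.0509
```

Emit:
carry_out([
  {"grip": 0.0,"dx": 0,"dy": 0,"dz": 0,"spin": 0},
  {"grip": 0.0,"dx": 0,"dy": 0,"dz": 0,"spin": 0},
  {"grip": 0.0,"dx": 0,"dy": 0,"dz": 0,"spin": 0},
  {"grip": 0.0,"dx": 0,"dy": 0,"dz": 0,"spin": 0},
  {"grip": 0.0,"dx": 0,"dy": 0,"dz": 0,"spin": 0},
  {"grip": 0.0,"dx": 0,"dy": 0,"dz": 0,"spin": 0},
  {"grip": 0.0,"dx": 0,"dy": 0,"dz": 0,"spin": 0},
  {"grip": 0.0,"dx": 0,"dy": 0,"dz": 0,"spin": 0},
])

```text
time_s: 5.15
tool_pos: [0.4621, 0.2038, 0.0726]
tool_rot: [[0.997, -0.078, -0.0], [-0.078, -0.997, -0.0], [-0.0, 0.0, -1.0]]
wrist_force: [0.4, -1.1, 0.2]
grip_width: 0.0202
```

Gripped at 20.2 mm. Lifting straight out.

Emit:
carry_out([
  {"grip": 0.0,"dx": 0,"dy": 0,"dz": 0,"spin": 0},
  {"grip": 0.0,"dx": 0,"dy": 0,"dz": -5,"spin": 0},
  {"grip": 0.0,"dx": 0,"dy": 0,"dz": -15,"spin": 0},
  {"grip": 0.0,"dx": 0,"dy": 0,"dz": -30,"spin": 0},
  {"grip": 0.0,"dx": 0,"dy": 0,"dz": -50,"spin": 0},
  {"grip": 0.0,"dx": 0,"dy": 0,"dz": -70,"spin": 0},
  {"grip": 0.0,"dx": 0,"dy": 0,"dz": -80,"spin": 0},
  {"grip": 0.0,"dx": 0,"dy": 0,"dz": -80,"spin": 0},
  {"grip": 0.0,"dx": 0,"dy": 0,"dz": -80,"spin": 0},
])

```text
time_s: 5.9
tool_pos: [0.4623, 0.204, 0.1531]
tool_rot: [[0.997, -0.078, 0.001], [-0.078, -0.997, 0.001], [0.001, -0.001, -1.0]]
wrist_force: [-0.9, 0.6, -2.1]
grip_width: 0.0196
```

```bash
python3 snap.py w6; python3 - <<'E'
from h import *
save(robot.get_image('side'),'pics/side6.png',(250,200,130,150),4)
E
```

```text
5.9 [0.4623 0.204  0.1531] [[0.9969, -0.0781, 0.0013], [-0.0781, -0.9969, 0.0008], [0.0012, -0.0009, -1.0]] 0.02791006325675905 [-0.87  0.57 -2.12] 0.019609753933512986
```

View pics/w6.png

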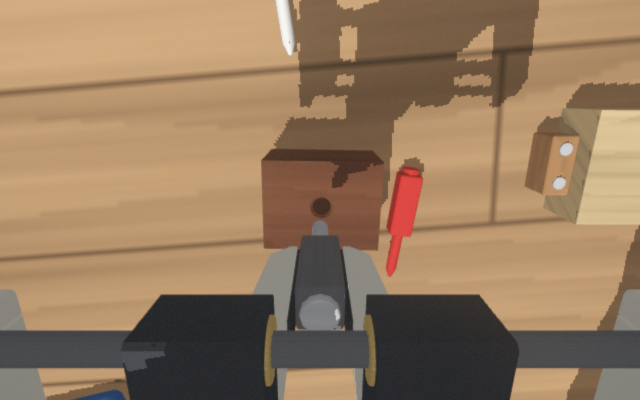

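View pics/side6.png

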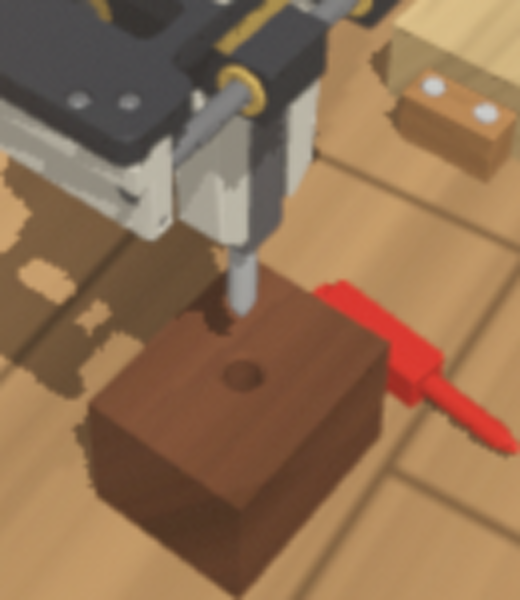

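The punch is held upright with its weight on the wrist, and the stand hole is visible at wrist (321,206). I'll measure that hole, then go to the guide.

```bash
python3 - <<'E'
from h import *
import pickle
s,im=pickle.load(open('w6.pkl','rb')); save(im,'pics/w6c.png',(270,180,100,75),8)
E
```

```text
(no output)
```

View pics/w6c.png

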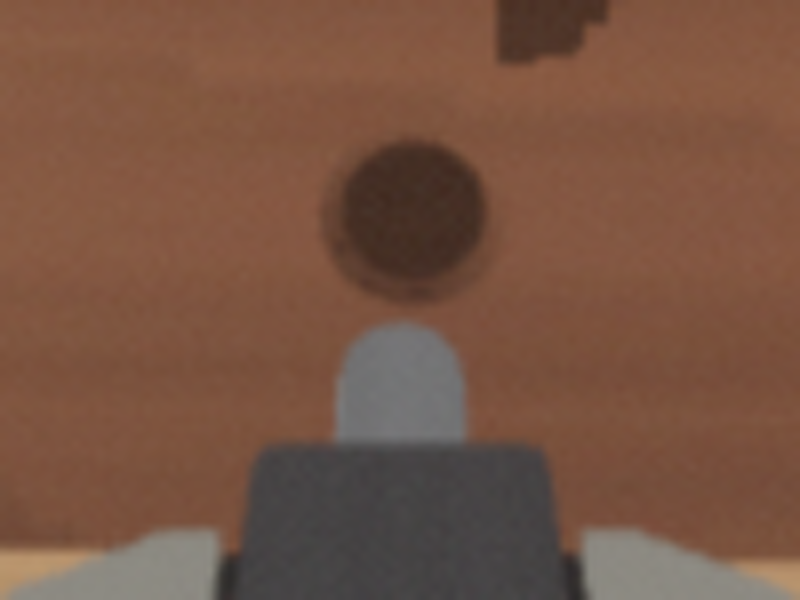

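Emit:
carry_out([
  {"grip": 0.0,"dx": 2,"dy": 20,"dz": 0,"spin": 0},
  {"grip": 0.0,"dx": 5,"dy": 58,"dz": 0,"spin": 0},
  {"grip": 0.0,"dx": 8,"dy": 98,"dz": 0,"spin": 0},
  {"grip": 0.0,"dx": 11.5,"dy": 138,"dz": 0,"spin": 0},
  {"grip": 0.0,"dx": 15,"dy": 178,"dz": 0,"spin": 0},
  {"grip": 0.0,"dx": 18,"dy": 218,"dz": 0,"spin": 0},
  {"grip": 0.0,"dx": 21,"dy": 256,"dz": 0,"spin": 0},
  {"grip": 0.0,"dx": 24.5,"dy": 292,"dz": 0,"spin": 0},
  {"grip": 0.0,"dx": 27,"dy": 322,"dz": 0,"spin": 0},
  {"grip": 0.0,"dx": 28,"dy": 338.6,"dz": 0,"spin": 0},
])

```text
time_s: 6.83
tool_pos: [0.4626, -0.1397, 0.1515]
tool_rot: [[0.997, -0.082, -0.002], [-0.082, -0.997, -0.001], [-0.002, 0.001, -1.0]]
wrist_force: [0.2, -0.2, -1.8]
grip_width: 0.0197
```

Emit:
carry_out([
  {"grip": 0.0,"dx": 0,"dy": 0,"dz": 0,"spin": 0},
  {"grip": 0.0,"dx": 0,"dy": 0,"dz": 0,"spin": 0},
  {"grip": 0.0,"dx": 0,"dy": 0,"dz": 0,"spin": 0},
])

```text
time_s: 7.08
tool_pos: [0.4632, -0.1349, 0.1518]
tool_rot: [[0.997, -0.077, -0.002], [-0.077, -0.997, 0.001], [-0.002, -0.001, -1.0]]
wrist_force: [0.2, 0.6, -1.8]
grip_width: 0.02
```

```bash
python3 snap.py w7 260 180 120 90 6; python3 - <<'E'
from h import *
im=robot.get_image('side'); save(im,'pics/side7.png',(350,110,110,100),6)
im=robot.get_image('top'); save(im,'pics/top7.png',(315,225,150,75),5)
E
```

```text
7.0833 [ 0.4632 -0.1349  0.1518] [[0.997, -0.0775, -0.0016], [-0.0775, -0.997, 0.0008], [-0.0016, -0.0007, -1.0]] 0.01775868688509152 [ 0.2   0.57 -1.84] 0.019953991683089357
```

View pics/w7c.png

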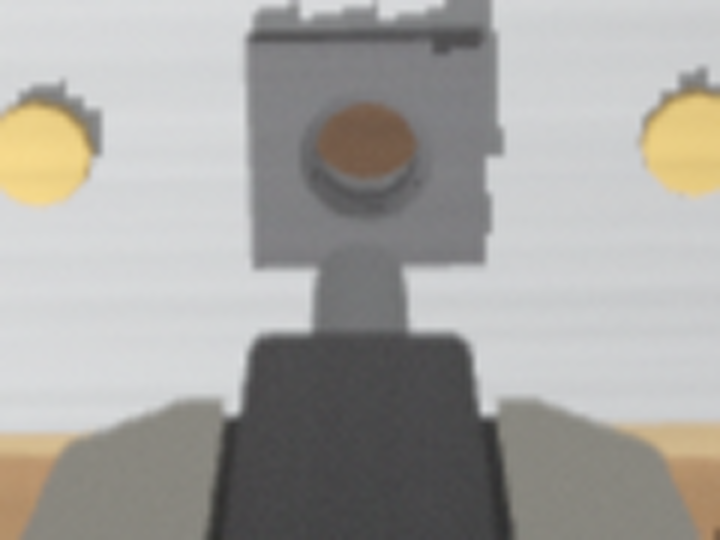

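View pics/side7.png

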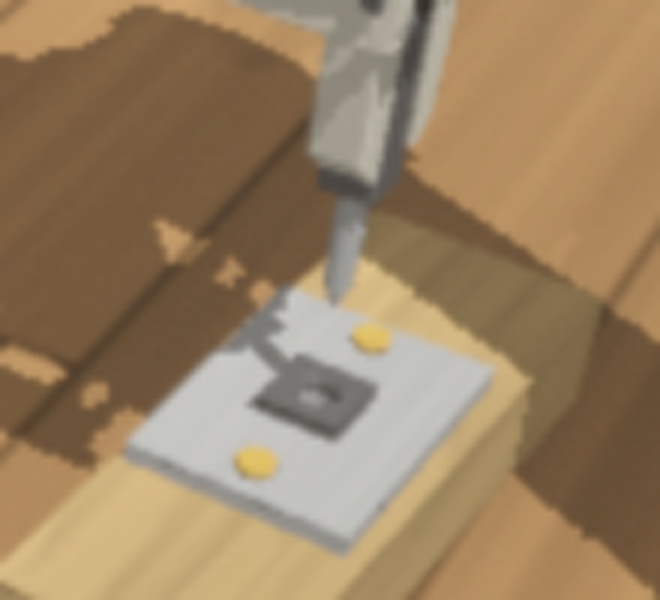

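```bash
python3 - <<'E'
from h import *
import pickle
np.set_printoptions(precision=4,suppress=True)
s,im=pickle.load(open('w7.pkl','rb'));c=cam('wrist',s)
print(at(c,uc(367,155,260,180,6),.059))
R=s['tool_rot'];p=s['tool_pos']
for z in (.1392,.1382,.1402):
  X=at(c,uc(360,334,260,180,6),z);print('shoulder tool coords',R.T@(X-p)*1000)
s,im=pickle.load(open('w6.pkl','rb'));c=cam('wrist',s);R=s['tool_rot'];p=s['tool_pos']
X=at(c,uc(402,443,270,180,8),p[2]-.0126);print('w6 shoulder',R.T@(X-p)*1000)
print('stand hole',at(c,uc(408,218,270,180,8),.06))
E
```

```text
[ 0.4639 -0.1357  0.059 ]
shoulder tool coords [ 8.8337 -0.0503 12.6123]
shoulder tool coords [ 8.4309 -0.0505 13.613 ]
shoulder tool coords [ 9.2365 -0.05   11.6117]
w6 shoulder [ 9.0154  0.0733 12.6109]
stand hole [0.4621 0.2034 0.06  ]
```

View pics/top7.png

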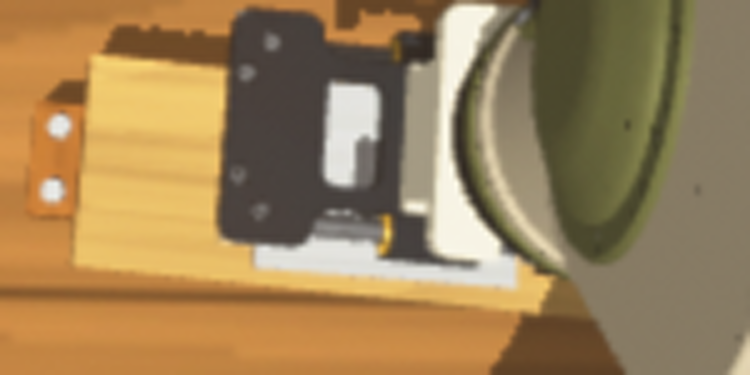

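Hole is at (0.4639, -0.1357). I'll nudge sideways and go down to about 8 mm above the mouth to check.

Emit:
carry_out([
  {"grip": 0.0,"dx": 1.1,"dy": 0.8,"dz": 5,"spin": 0},
  {"grip": 0.0,"dx": 1.1,"dy": 0.8,"dz": 14,"spin": 0},
  {"grip": 0.0,"dx": 1.1,"dy": 0.8,"dz": 22,"spin": 0},
  {"grip": 0.0,"dx": 1.1,"dy": 0.8,"dz": 27,"spin": 0},
  {"grip": 0.0,"dx": 1.1,"dy": 0.8,"dz": 27,"spin": 0},
  {"grip": 0.0,"dx": 1.1,"dy": 0.8,"dz": 27,"spin": 0},
])

```text
time_s: 7.73
tool_pos: [0.4643, -0.1366, 0.125]
tool_rot: [[0.997, -0.078, -0.001], [-0.078, -0.997, 0.0], [-0.001, -0.0, -1.0]]
wrist_force: [-0.6, -0.9, -1.5]
grip_width: 0.0197
```

```bash
python3 snap.py w8 260 190 120 90 6; python3 - <<'E'
from h import *
im=robot.get_image('side'); save(im,'pics/side8.png',(365,125,80,70),8)
E
```

```text
7.7333 [ 0.4643 -0.1366  0.125 ] [[0.997, -0.0779, -0.0014], [-0.0779, -0.997, 0.0002], [-0.0014, -0.0001, -1.0]] 0.014776908806323822 [-0.61 -0.91 -1.45] 0.019741406722747937
```

View pics/w8c.png

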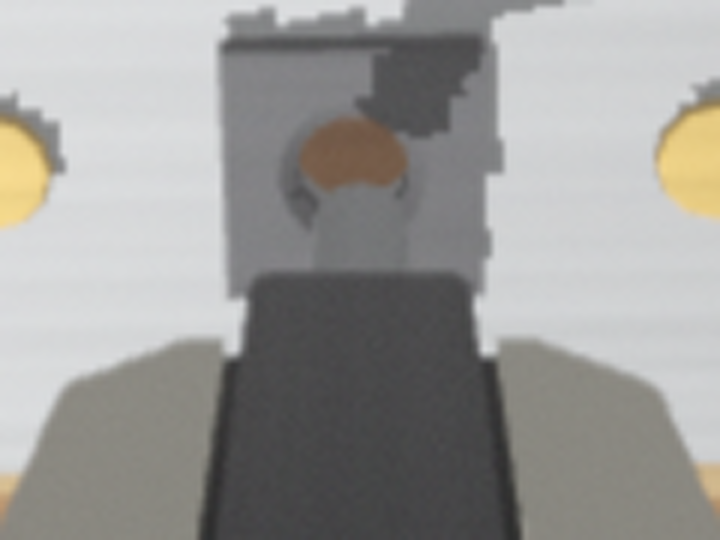

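View pics/side8.png

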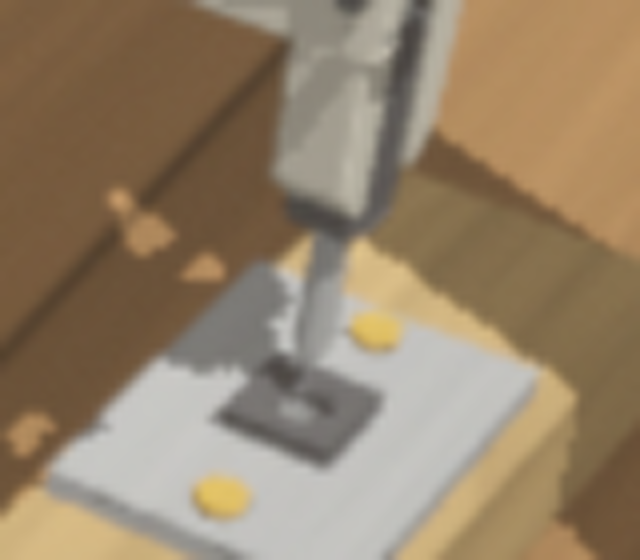

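```bash
python3 - <<'E'
from h import *
import pickle
np.set_printoptions(precision=4,suppress=True)
s,im=pickle.load(open('w8.pkl','rb'));c=cam('wrist',s);R=s['tool_rot'];p=s['tool_pos']
X=at(c,uc(361,271,260,190,6),p[2]-.0126);print('shoulder',R.T@(X-p)*1000)
print('hole',at(c,uc(353,170,260,190,6),.059))
for tx in (-1,0):
  # outline: circle r5 at cone base z=tip+9 topmost row, tip point
  pts=[p+R@np.array([tx/1e3+.005*np.cos(a),.005*np.sin(a),.0576-.009]) for a in np.linspace(0,6.28,40)]
  q=np.array([proj(c,x) for x in pts]); tip=proj(c,p+R@np.array([tx/1e3,0,.0576]))
  sh=proj(c,p+R@np.array([tx/1e3+.01,0,.0126]))
  f=lambda v:(v-np.array([260,190])+.5)*6-.5
  print(tx,'cone base top row',f(q[q[:,1].argmin()]),'tip',f(tip),'shoulder',f(sh))
E
```

```text
shoulder [ 9.1337  0.0417 12.5874]
hole [ 0.4644 -0.1357  0.059 ]
-1 cone base top row [360.5666 189.7222] tip [360.5605 204.7927] shoulder [360.5354 272.3324]
0 cone base top row [360.5701 180.8711] tip [360.5638 196.3335] shoulder [360.5395 261.9594]
```

Emit:
carry_out([
  {"grip": 0.0,"dx": 0.3,"dy": -0.8,"dz": 0,"spin": 0},
  {"grip": 0.0,"dx": 0.3,"dy": -0.8,"dz": 0,"spin": 0},
  {"grip": 0.0,"dx": 0.3,"dy": -0.8,"dz": 2,"spin": 0},
  {"grip": 0.0,"dx": 0.3,"dy": -0.8,"dz": 4,"spin": 0},
  {"grip": 0.0,"dx": 0.3,"dy": -0.8,"dz": 6,"spin": 0},
  {"grip": 0.0,"dx": 0.3,"dy": -0.8,"dz": 6,"spin": 0},
])

```text
time_s: 8.33
tool_pos: [0.4648, -0.136, 0.1192]
tool_rot: [[0.997, -0.078, -0.001], [-0.078, -0.997, 0.0], [-0.001, -0.0, -1.0]]
wrist_force: [0.7, 0.3, -1.3]
grip_width: 0.0198
```

```bash
python3 snap.py w9 260 190 120 90 6
```

```text
8.3333 [ 0.4648 -0.136   0.1192] [[0.9969, -0.0781, -0.0005], [-0.0781, -0.9969, 0.0001], [-0.0005, -0.0, -1.0]] 0.009998091574687095 [ 0.67  0.3  -1.34] 0.01976265716665917
```

View pics/w9c.png

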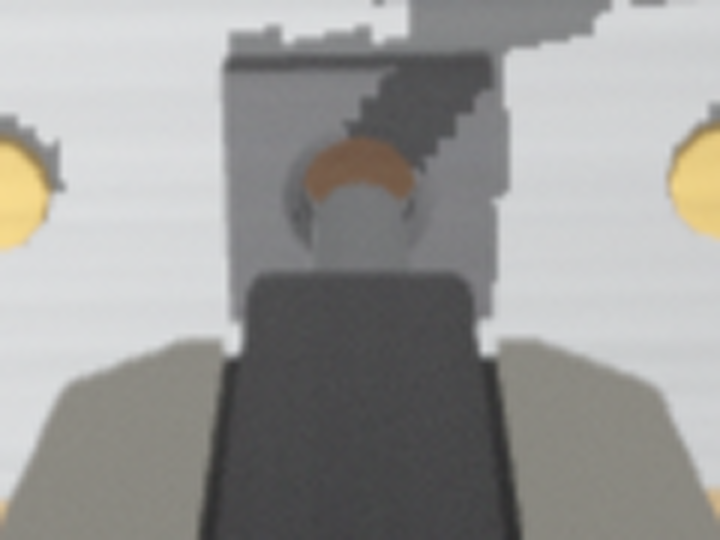

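Aligned to within about 0.3 mm. Lowering into the guide.

Emit:
carry_out([
  {"grip": 0.0,"dx": 0,"dy": -0.2,"dz": 2,"spin": 0},
  {"grip": 0.0,"dx": 0,"dy": -0.2,"dz": 4,"spin": 0},
  {"grip": 0.0,"dx": 0,"dy": -0.2,"dz": 6,"spin": 0},
  {"grip": 0.0,"dx": 0,"dy": -0.2,"dz": 8,"spin": 0},
  {"grip": 0.0,"dx": 0,"dy": -0.2,"dz": 10,"spin": 0},
  {"grip": 0.0,"dx": 0,"dy": -0.2,"dz": 10,"spin": 0},
])

```text
time_s: 8.88
tool_pos: [0.4649, -0.1357, 0.1092]
tool_rot: [[0.997, -0.078, -0.001], [-0.078, -0.997, 0.0], [-0.001, -0.0, -1.0]]
wrist_force: [0.2, 0.1, -2.7]
grip_width: 0.0198
```

Emit:
carry_out([
  {"grip": 0.0,"dx": 0,"dy": 0,"dz": 2,"spin": 0},
  {"grip": 0.0,"dx": 0,"dy": 0,"dz": 4,"spin": 0},
  {"grip": 0.0,"dx": 0,"dy": 0,"dz": 6,"spin": 0},
  {"grip": 0.0,"dx": 0,"dy": 0,"dz": 7.5,"spin": 0},
  {"grip": 0.0,"dx": 0,"dy": 0,"dz": 7.5,"spin": 0},
])

```text
time_s: 9.3
tool_pos: [0.4649, -0.1357, 0.1018]
tool_rot: [[0.997, -0.078, -0.001], [-0.078, -0.997, 0.0], [-0.001, -0.0, -1.0]]
wrist_force: [0.2, 1.0, -1.7]
grip_width: 0.0198
```

Emit:
carry_out([
  {"grip": 0.0,"dx": 0,"dy": 0,"dz": 0.6,"spin": 0},
  {"grip": 0.0,"dx": 0,"dy": 0,"dz": 1.2,"spin": 0},
  {"grip": 0.0,"dx": 0,"dy": 0,"dz": 1.2,"spin": 0},
])

```text
time_s: 9.55
tool_pos: [0.465, -0.1358, 0.1009]
tool_rot: [[0.997, -0.078, -0.0], [-0.078, -0.997, -0.0], [-0.0, 0.0, -1.0]]
wrist_force: [-0.0, 0.7, -1.7]
grip_width: 0.0198
```

Emit:
carry_out([
  {"grip": 0.0,"dx": 0,"dy": 0,"dz": 0.6,"spin": 0},
  {"grip": 0.0,"dx": 0,"dy": 0,"dz": 1.2,"spin": 0},
  {"grip": 0.0,"dx": 0,"dy": 0,"dz": 1.2,"spin": 0},
])

```text
time_s: 9.8
tool_pos: [0.465, -0.1358, 0.0997]
tool_rot: [[0.997, -0.078, -0.0], [-0.078, -0.997, -0.0], [-0.0, 0.0, -1.0]]
wrist_force: [0.4, 0.2, -2.1]
grip_width: 0.02
```

Emit:
carry_out([
  {"grip": 0.0,"dx": 0,"dy": 0,"dz": 0.6,"spin": 0},
  {"grip": 0.0,"dx": 0,"dy": 0,"dz": 1.2,"spin": 0},
  {"grip": 0.0,"dx": 0,"dy": 0,"dz": 1.2,"spin": 0},
])

```text
time_s: 10.05
tool_pos: [0.465, -0.1358, 0.0984]
tool_rot: [[0.997, -0.078, -0.0], [-0.078, -0.997, -0.0], [-0.0, 0.0, -1.0]]
wrist_force: [-0.7, -0.1, -1.5]
grip_width: 0.0195
```

Emit:
carry_out([
  {"grip": 0.0,"dx": 0,"dy": 0,"dz": 0.6,"spin": 0},
  {"grip": 0.0,"dx": 0,"dy": 0,"dz": 1.2,"spin": 0},
  {"grip": 0.0,"dx": 0,"dy": 0,"dz": 1.2,"spin": 0},
])

```text
time_s: 10.3
tool_pos: [0.465, -0.1358, 0.0972]
tool_rot: [[0.997, -0.078, -0.0], [-0.078, -0.997, 0.0], [-0.0, -0.0, -1.0]]
wrist_force: [0.2, 0.2, -1.3]
grip_width: 0.0197
```

Emit:
carry_out([
  {"grip": 0.0,"dx": 0,"dy": 0,"dz": 0.6,"spin": 0},
  {"grip": 0.0,"dx": 0,"dy": 0,"dz": 1.2,"spin": 0},
  {"grip": 0.0,"dx": 0,"dy": 0,"dz": 1.2,"spin": 0},
])

```text
time_s: 10.55
tool_pos: [0.465, -0.1358, 0.096]
tool_rot: [[0.997, -0.078, -0.0], [-0.078, -0.997, 0.0], [-0.0, 0.0, -1.0]]
wrist_force: [-0.9, 0.4, -2.2]
grip_width: 0.0202
```

Emit:
carry_out([
  {"grip": 0.0,"dx": 0,"dy": 0,"dz": 0.6,"spin": 0},
  {"grip": 0.0,"dx": 0,"dy": 0,"dz": 1.2,"spin": 0},
  {"grip": 0.0,"dx": 0,"dy": 0,"dz": 1.2,"spin": 0},
])

```text
time_s: 10.8
tool_pos: [0.465, -0.1358, 0.0948]
tool_rot: [[0.997, -0.078, -0.0], [-0.078, -0.997, -0.0], [-0.0, 0.0, -1.0]]
wrist_force: [0.8, -0.3, -2.2]
grip_width: 0.0204
```

Emit:
carry_out([
  {"grip": 0.0,"dx": 0,"dy": 0,"dz": 0.6,"spin": 0},
  {"grip": 0.0,"dx": 0,"dy": 0,"dz": 1.2,"spin": 0},
  {"grip": 0.0,"dx": 0,"dy": 0,"dz": 1.2,"spin": 0},
])

```text
time_s: 11.05
tool_pos: [0.465, -0.1358, 0.0936]
tool_rot: [[0.997, -0.078, -0.0], [-0.078, -0.997, -0.0], [-0.0, 0.0, -1.0]]
wrist_force: [0.1, -0.2, -2.1]
grip_width: 0.0201
```

Emit:
carry_out([
  {"grip": 0.0,"dx": 0,"dy": 0,"dz": 0.6,"spin": 0},
  {"grip": 0.0,"dx": 0,"dy": 0,"dz": 1.2,"spin": 0},
  {"grip": 0.0,"dx": 0,"dy": 0,"dz": 1.2,"spin": 0},
])

```text
time_s: 11.3
tool_pos: [0.465, -0.1358, 0.0924]
tool_rot: [[0.997, -0.078, -0.0], [-0.078, -0.997, 0.0], [-0.0, -0.0, -1.0]]
wrist_force: [0.4, -0.2, -0.6]
grip_width: 0.0201
```

Emit:
carry_out([
  {"grip": 0.0,"dx": 0,"dy": 0,"dz": 0.5,"spin": 0},
  {"grip": 0.0,"dx": 0,"dy": 0,"dz": 0.8,"spin": 0},
  {"grip": 0.0,"dx": 0,"dy": 0,"dz": 0.8,"spin": 0},
])

```text
time_s: 11.55
tool_pos: [0.465, -0.1358, 0.0916]
tool_rot: [[0.997, -0.078, -0.0], [-0.078, -0.997, -0.0], [-0.0, 0.0, -1.0]]
wrist_force: [0.3, -0.4, -2.0]
grip_width: 0.0197
```

Emit:
carry_out([
  {"grip": 0.0,"dx": 0,"dy": 0,"dz": 0.6,"spin": 0},
  {"grip": 0.0,"dx": 0,"dy": 0,"dz": 1.2,"spin": 0},
  {"grip": 0.0,"dx": 0,"dy": 0,"dz": 1.2,"spin": 0},
])

```text
time_s: 11.8
tool_pos: [0.465, -0.1358, 0.0904]
tool_rot: [[0.997, -0.078, -0.0], [-0.078, -0.997, 0.0], [-0.0, 0.0, -1.0]]
wrist_force: [-0.6, 0.2, -1.9]
grip_width: 0.0201
```

Emit:
carry_out([
  {"grip": 0.0,"dx": 0,"dy": 0,"dz": 0.6,"spin": 0},
  {"grip": 0.0,"dx": 0,"dy": 0,"dz": 1.2,"spin": 0},
  {"grip": 0.0,"dx": 0,"dy": 0,"dz": 1.2,"spin": 0},
])

```text
time_s: 12.05
tool_pos: [0.465, -0.1358, 0.0892]
tool_rot: [[0.997, -0.078, -0.0], [-0.078, -0.997, 0.0], [-0.0, 0.0, -1.0]]
wrist_force: [-0.3, 0.4, -1.3]
grip_width: 0.0197
```

Emit:
carry_out([
  {"grip": 0.0,"dx": 0,"dy": 0,"dz": 0.6,"spin": 0},
  {"grip": 0.0,"dx": 0,"dy": 0,"dz": 1.2,"spin": 0},
  {"grip": 0.0,"dx": 0,"dy": 0,"dz": 1.2,"spin": 0},
])

```text
time_s: 12.3
tool_pos: [0.4649, -0.1358, 0.088]
tool_rot: [[0.997, -0.078, -0.0], [-0.078, -0.997, 0.0], [-0.0, 0.0, -1.0]]
wrist_force: [-0.5, 0.2, -1.8]
grip_width: 0.0202
```

Emit:
carry_out([
  {"grip": 0.0,"dx": 0,"dy": 0,"dz": 0.6,"spin": 0},
  {"grip": 0.0,"dx": 0,"dy": 0,"dz": 1.2,"spin": 0},
  {"grip": 0.0,"dx": 0,"dy": 0,"dz": 1.2,"spin": 0},
])

```text
time_s: 12.55
tool_pos: [0.465, -0.1358, 0.0868]
tool_rot: [[0.997, -0.078, -0.0], [-0.078, -0.997, 0.0], [-0.0, -0.0, -1.0]]
wrist_force: [-0.1, -0.1, -2.2]
grip_width: 0.0199
```

Emit:
carry_out([
  {"grip": 0.0,"dx": 0,"dy": 0,"dz": 0.6,"spin": 0},
  {"grip": 0.0,"dx": 0,"dy": 0,"dz": 1.2,"spin": 0},
  {"grip": 0.0,"dx": 0,"dy": 0,"dz": 1.2,"spin": 0},
])

```text
time_s: 12.8
tool_pos: [0.465, -0.1358, 0.0856]
tool_rot: [[0.997, -0.078, -0.0], [-0.078, -0.997, -0.0], [-0.0, 0.0, -1.0]]
wrist_force: [-0.4, -0.2, -2.4]
grip_width: 0.0199
```

Emit:
carry_out([
  {"grip": 0.0,"dx": 0,"dy": 0,"dz": 0.6,"spin": 0},
  {"grip": 0.0,"dx": 0,"dy": 0,"dz": 1.2,"spin": 0},
  {"grip": 0.0,"dx": 0,"dy": 0,"dz": 1.2,"spin": 0},
])

```text
time_s: 13.05
tool_pos: [0.465, -0.1358, 0.0844]
tool_rot: [[0.997, -0.078, -0.0], [-0.078, -0.997, 0.0], [-0.0, 0.0, -1.0]]
wrist_force: [-0.7, 0.6, -2.0]
grip_width: 0.0198
```

Emit:
carry_out([
  {"grip": 0.0,"dx": 0,"dy": 0,"dz": 0.6,"spin": 0},
  {"grip": 0.0,"dx": 0,"dy": 0,"dz": 1.2,"spin": 0},
  {"grip": 0.0,"dx": 0,"dy": 0,"dz": 1.2,"spin": 0},
])

```text
time_s: 13.3
tool_pos: [0.465, -0.1358, 0.0832]
tool_rot: [[0.997, -0.078, -0.0], [-0.078, -0.997, 0.0], [-0.0, 0.0, -1.0]]
wrist_force: [0.1, 0.5, -0.6]
grip_width: 0.0197
```

Emit:
carry_out([
  {"grip": 0.0,"dx": 0,"dy": 0,"dz": 0.5,"spin": 0},
  {"grip": 0.0,"dx": 0,"dy": 0,"dz": 0.8,"spin": 0},
  {"grip": 0.0,"dx": 0,"dy": 0,"dz": 0.8,"spin": 0},
])

```text
time_s: 13.55
tool_pos: [0.465, -0.1358, 0.0824]
tool_rot: [[0.997, -0.078, -0.0], [-0.078, -0.997, -0.0], [-0.0, 0.0, -1.0]]
wrist_force: [0.3, 0.4, -1.7]
grip_width: 0.0199
```

Emit:
carry_out([
  {"grip": 0.0,"dx": 0,"dy": 0,"dz": 0.6,"spin": 0},
  {"grip": 0.0,"dx": 0,"dy": 0,"dz": 1.2,"spin": 0},
  {"grip": 0.0,"dx": 0,"dy": 0,"dz": 1.2,"spin": 0},
])

```text
time_s: 13.8
tool_pos: [0.465, -0.1358, 0.0812]
tool_rot: [[0.997, -0.078, -0.0], [-0.078, -0.997, 0.0], [-0.0, -0.0, -1.0]]
wrist_force: [-0.2, 0.9, -1.7]
grip_width: 0.0198
```

Emit:
carry_out([
  {"grip": 0.0,"dx": 0,"dy": 0,"dz": 0.6,"spin": 0},
  {"grip": 0.0,"dx": 0,"dy": 0,"dz": 1.2,"spin": 0},
  {"grip": 0.0,"dx": 0,"dy": 0,"dz": 1.2,"spin": 0},
])

```text
time_s: 14.05
tool_pos: [0.4651, -0.1358, 0.0802]
tool_rot: [[0.997, -0.078, 0.0], [-0.078, -0.997, -0.0], [0.0, 0.0, -1.0]]
wrist_force: [-0.8, 0.9, 3.2]
grip_width: 0.0198
```

Floor contact at about 36 mm below the mouth, with roughly 5 N of push (baseline is -1.8 N). Raising the push gently.

Emit:
carry_out([
  {"grip": 0.0,"dx": 0,"dy": 0,"dz": 0.3,"spin": 0},
  {"grip": 0.0,"dx": 0,"dy": 0,"dz": 0.5,"spin": 0},
  {"grip": 0.0,"dx": 0,"dy": 0,"dz": 0.5,"spin": 0},
])

```text
time_s: 14.3
tool_pos: [0.4652, -0.1358, 0.0799]
tool_rot: [[0.997, -0.078, 0.0], [-0.078, -0.997, -0.0], [0.0, 0.0, -1.0]]
wrist_force: [-1.6, -0.2, 5.7]
grip_width: 0.0199
```

Emit:
carry_out([
  {"grip": 0.0,"dx": 0,"dy": 0,"dz": 0.4,"spin": 0},
  {"grip": 0.0,"dx": 0,"dy": 0,"dz": 0.8,"spin": 0},
  {"grip": 0.0,"dx": 0,"dy": 0,"dz": 0.8,"spin": 0},
])

```text
time_s: 14.55
tool_pos: [0.4652, -0.1358, 0.0792]
tool_rot: [[0.997, -0.078, 0.001], [-0.078, -0.997, -0.0], [0.001, 0.0, -1.0]]
wrist_force: [-1.0, 0.6, 9.8]
grip_width: 0.02
```

Emit:
carry_out([
  {"grip": 0.0,"dx": 0,"dy": 0,"dz": 0.2,"spin": 0},
  {"grip": 0.0,"dx": 0,"dy": 0,"dz": 0.4,"spin": 0},
  {"grip": 0.0,"dx": 0,"dy": 0,"dz": 0.4,"spin": 0},
])

```text
time_s: 14.8
tool_pos: [0.4652, -0.1358, 0.079]
tool_rot: [[0.997, -0.078, 0.001], [-0.078, -0.997, -0.0], [0.001, 0.0, -1.0]]
wrist_force: [-2.1, 1.0, 11.5]
grip_width: 0.0194
```

```bash
python3 snap.py w10 240 180 160 120 5
```

```text
14.8 [ 0.4652 -0.1358  0.079 ] [[0.9969, -0.0781, 0.0008], [-0.0781, -0.9969, -0.0002], [0.0008, 0.0002, -1.0]] 0.0022832200279799394 [-2.07  0.96 11.52] 0.01944943716063647
```

View pics/w10c.png

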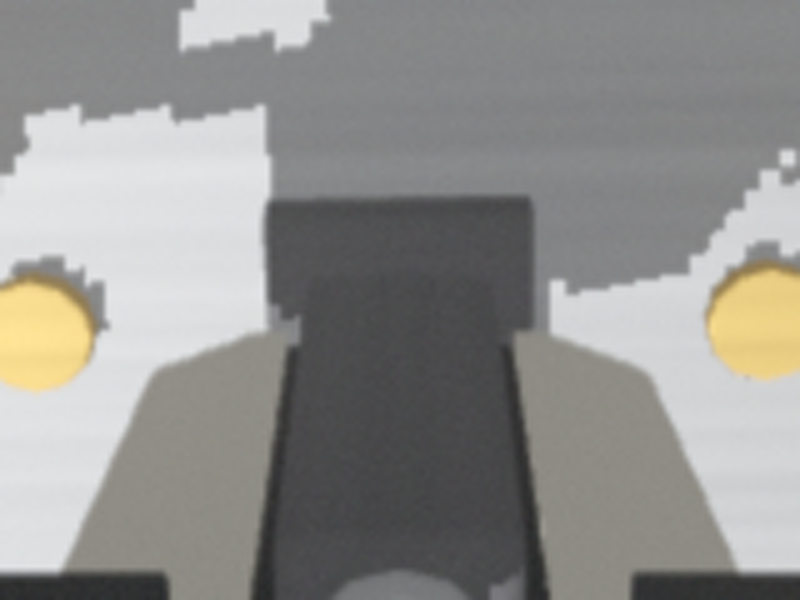

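Push is about 13.3 N, and the punch is centred on the boss. Holding.

Emit:
carry_out([
  {"grip": 0.0,"dx": 0,"dy": 0,"dz": 0.1,"spin": 0},
  {"grip": 0.0,"dx": 0,"dy": 0,"dz": 0.1,"spin": 0},
  {"grip": 0.0,"dx": 0,"dy": 0,"dz": 0.1,"spin": 0},
  {"grip": 0.0,"dx": 0,"dy": 0,"dz": 0.1,"spin": 0},
  {"grip": 0.0,"dx": 0,"dy": 0,"dz": 0.1,"spin": 0},
  {"grip": 0.0,"dx": 0,"dy": 0,"dz": 0.1,"spin": 0},
])

```text
time_s: 15.35
tool_pos: [0.4653, -0.1359, 0.0789]
tool_rot: [[0.997, -0.078, 0.001], [-0.078, -0.997, -0.0], [0.001, 0.0, -1.0]]
wrist_force: [-2.1, 0.8, 11.5]
grip_width: 0.0195
```

Emit:
carry_out([
  {"grip": 0.0,"dx": -0.3,"dy": 0,"dz": 0.1,"spin": 0},
  {"grip": 0.0,"dx": -0.3,"dy": 0,"dz": 0.1,"spin": 0},
  {"grip": 0.0,"dx": -0.3,"dy": 0,"dz": 0.1,"spin": 0},
  {"grip": 0.0,"dx": -0.3,"dy": 0,"dz": 0.1,"spin": 0},
  {"grip": 0.0,"dx": -0.3,"dy": 0,"dz": 0.1,"spin": 0},
  {"grip": 0.0,"dx": -0.3,"dy": 0,"dz": 0.1,"spin": 0},
  {"grip": 0.0,"dx": -0.3,"dy": 0,"dz": 0.1,"spin": 0},
  {"grip": 0.0,"dx": -0.3,"dy": 0,"dz": 0.1,"spin": 0},
])

```text
time_s: 16.02
tool_pos: [0.4652, -0.1358, 0.0789]
tool_rot: [[0.997, -0.078, 0.001], [-0.078, -0.997, -0.0], [0.001, 0.0, -1.0]]
wrist_force: [-1.1, 0.3, 12.0]
grip_width: 0.0198
```

Emit:
carry_out([
  {"grip": 0.0,"dx": 0,"dy": 0,"dz": 0,"spin": 0},
  {"grip": 0.0,"dx": 0,"dy": 0,"dz": 0,"spin": 0},
  {"grip": 0.0,"dx": 0,"dy": 0,"dz": 0,"spin": 0},
  {"grip": 0.0,"dx": 0,"dy": 0,"dz": 0,"spin": 0},
  {"grip": 0.0,"dx": 0,"dy": 0,"dz": 0,"spin": 0},
  {"grip": 0.0,"dx": 0,"dy": 0,"dz": 0,"spin": 0},
])

```text
time_s: 16.52
tool_pos: [0.4651, -0.1358, 0.0789]
tool_rot: [[0.997, -0.078, 0.001], [-0.078, -0.997, -0.0], [0.001, 0.0, -1.0]]
wrist_force: [-2.2, 1.0, 12.4]
grip_width: 0.0197
```

Emit:
carry_out([
  {"grip": 0.0,"dx": 0,"dy": 0,"dz": 0,"spin": 0},
  {"grip": 0.0,"dx": 0,"dy": 0,"dz": 0,"spin": 0},
  {"grip": 0.0,"dx": 0,"dy": 0,"dz": 0,"spin": 0},
  {"grip": 0.0,"dx": 0,"dy": 0,"dz": 0,"spin": 0},
  {"grip": 0.0,"dx": 0,"dy": 0,"dz": 0,"spin": 0},
  {"grip": 0.0,"dx": 0,"dy": 0,"dz": 0,"spin": 0},
])

```text
time_s: 17.02
tool_pos: [0.4651, -0.1359, 0.0789]
tool_rot: [[0.997, -0.078, 0.001], [-0.078, -0.997, -0.0], [0.001, 0.0, -1.0]]
wrist_force: [-1.5, -0.2, 12.5]
grip_width: 0.0201
```

Emit:
carry_out([
  {"grip": 0.0,"dx": 0,"dy": 0,"dz": 0,"spin": 0},
  {"grip": 0.0,"dx": 0,"dy": 0,"dz": 0,"spin": 0},
  {"grip": 0.0,"dx": 0,"dy": 0,"dz": 0,"spin": 0},
  {"grip": 0.0,"dx": 0,"dy": 0,"dz": 0,"spin": 0},
  {"grip": 0.0,"dx": 0,"dy": 0,"dz": 0,"spin": 0},
  {"grip": 0.0,"dx": 0,"dy": 0,"dz": 0,"spin": 0},
])

```text
time_s: 17.52
tool_pos: [0.4652, -0.1358, 0.0789]
tool_rot: [[0.997, -0.078, 0.001], [-0.078, -0.997, -0.0], [0.001, 0.0, -1.0]]
wrist_force: [-1.4, -0.3, 12.1]
grip_width: 0.0198
```

Emit:
carry_out([
  {"grip": 0.0,"dx": 0,"dy": 0,"dz": -1,"spin": 0},
  {"grip": 0.0,"dx": 0,"dy": 0,"dz": -2.5,"spin": 0},
  {"grip": 0.0,"dx": 0,"dy": 0,"dz": -5,"spin": 0},
  {"grip": 0.0,"dx": 0,"dy": 0,"dz": -8,"spin": 0},
  {"grip": 0.0,"dx": 0,"dy": 0,"dz": -8,"spin": 0},
])

```text
time_s: 17.93
tool_pos: [0.4648, -0.1358, 0.0865]
tool_rot: [[0.997, -0.078, 0.0], [-0.078, -0.997, -0.0], [0.0, 0.0, -1.0]]
wrist_force: [-0.1, 0.3, -2.0]
grip_width: 0.0199
```

The mark held at about 14 N for 1.5 s. Lifting straight out.

Emit:
carry_out([
  {"grip": 0.0,"dx": 0,"dy": 0,"dz": -4,"spin": 0},
  {"grip": 0.0,"dx": 0,"dy": 0,"dz": -9,"spin": 0},
  {"grip": 0.0,"dx": 0,"dy": 0,"dz": -15,"spin": 0},
  {"grip": 0.0,"dx": 0,"dy": 0,"dz": -22,"spin": 0},
  {"grip": 0.0,"dx": 0,"dy": 0,"dz": -30,"spin": 0},
  {"grip": 0.0,"dx": 0,"dy": 0,"dz": -40,"spin": 0},
  {"grip": 0.0,"dx": 0,"dy": 0,"dz": -52,"spin": 0},
  {"grip": 0.0,"dx": 0,"dy": 0,"dz": -62,"spin": 0},
  {"grip": 0.0,"dx": 0,"dy": 0,"dz": -67,"spin": 0},
  {"grip": 0.0,"dx": 0,"dy": 0,"dz": -67,"spin": 0},
])

```text
time_s: 18.77
tool_pos: [0.4653, -0.1359, 0.1547]
tool_rot: [[0.997, -0.078, 0.002], [-0.078, -0.997, -0.0], [0.002, 0.0, -1.0]]
wrist_force: [0.1, -0.8, -2.4]
grip_width: 0.0199
```

```bash
python3 snap.py w11 260 180 120 90 6
```

```text
18.7667 [ 0.4653 -0.1359  0.1547] [[0.9969, -0.0782, 0.0023], [-0.0782, -0.9969, -0.0005], [0.0024, 0.0003, -1.0]] 0.030485341858107234 [ 0.05 -0.8  -2.38] 0.01988239391998921
```

View pics/w11c.png

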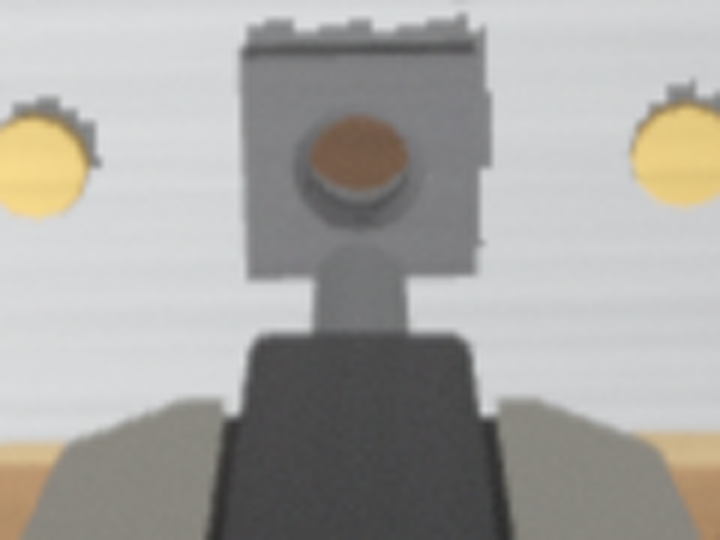

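Emit:
carry_out([
  {"grip": 0.0,"dx": -2,"dy": -20,"dz": 0,"spin": 0},
  {"grip": 0.0,"dx": -5,"dy": -58,"dz": 0,"spin": 0},
  {"grip": 0.0,"dx": -8.5,"dy": -98,"dz": 0,"spin": 0},
  {"grip": 0.0,"dx": -12,"dy": -138,"dz": 0,"spin": 0},
  {"grip": 0.0,"dx": -15.5,"dy": -178,"dz": 0,"spin": 0},
  {"grip": 0.0,"dx": -19,"dy": -218,"dz": 0,"spin": 0},
  {"grip": 0.0,"dx": -22,"dy": -256,"dz": 0,"spin": 0},
  {"grip": 0.0,"dx": -25.5,"dy": -292,"dz": 0,"spin": 0},
  {"grip": 0.0,"dx": -28,"dy": -322,"dz": 0,"spin": 0},
  {"grip": 0.0,"dx": -29.4,"dy": -338,"dz": 0,"spin": 0},
])

```text
time_s: 19.65
tool_pos: [0.4611, 0.2079, 0.1526]
tool_rot: [[0.997, -0.074, -0.0], [-0.074, -0.997, 0.001], [-0.001, -0.001, -1.0]]
wrist_force: [0.2, 0.0, -2.9]
grip_width: 0.0197
```

Emit:
carry_out([
  {"grip": 0.0,"dx": 0,"dy": 0,"dz": 0,"spin": 0},
  {"grip": 0.0,"dx": 0,"dy": 0,"dz": 0,"spin": 0},
  {"grip": 0.0,"dx": 0,"dy": 0,"dz": 5,"spin": 0},
  {"grip": 0.0,"dx": 0,"dy": 0,"dz": 13,"spin": 0},
  {"grip": 0.0,"dx": 0,"dy": 0,"dz": 21,"spin": 0},
  {"grip": 0.0,"dx": 0,"dy": 0,"dz": 26,"spin": 0},
  {"grip": 0.0,"dx": 0,"dy": 0,"dz": 26,"spin": 0},
])

```text
time_s: 20.23
tool_pos: [0.4612, 0.2025, 0.1257]
tool_rot: [[0.997, -0.079, -0.002], [-0.079, -0.997, -0.001], [-0.002, 0.001, -1.0]]
wrist_force: [-0.9, 0.0, -2.3]
grip_width: 0.0198
```

```bash
python3 snap.py w12 260 180 120 90 6
```

```text
20.2333 [0.4612 0.2025 0.1257] [[0.9969, -0.0791, -0.0021], [-0.0791, -0.9969, -0.0013], [-0.002, 0.0014, -1.0]] 0.027503087279050265 [-0.85  0.02 -2.28] 0.019834083085607652
```

View pics/w12c.png

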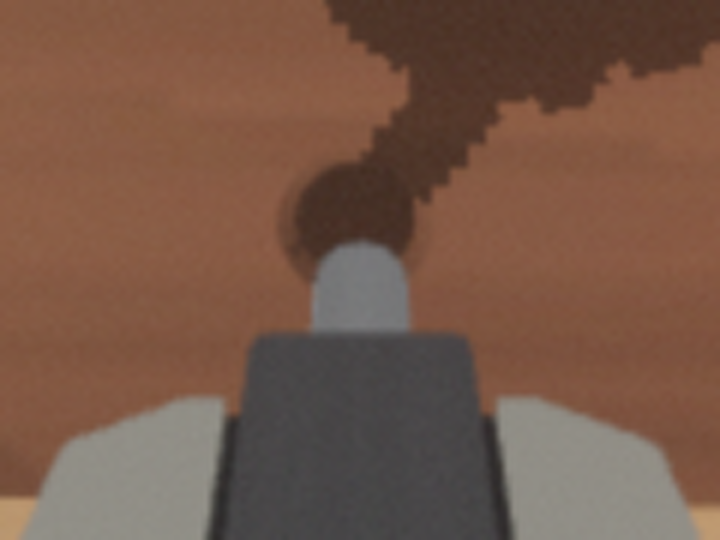

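Emit:
carry_out([
  {"grip": 0.0,"dx": 0.6,"dy": -0.5,"dz": 2,"spin": 0},
  {"grip": 0.0,"dx": 0.6,"dy": -0.5,"dz": 2,"spin": 0},
  {"grip": 0.0,"dx": 0.6,"dy": -0.5,"dz": 2,"spin": 0},
  {"grip": 0.0,"dx": 0.6,"dy": -0.5,"dz": 2,"spin": 0},
])

```text
time_s: 20.62
tool_pos: [0.4626, 0.204, 0.1254]
tool_rot: [[0.997, -0.078, 0.0], [-0.078, -0.997, 0.0], [0.0, -0.0, -1.0]]
wrist_force: [-0.2, -0.1, -3.0]
grip_width: 0.0196
```

Emit:
carry_out([
  {"grip": 0.0,"dx": 0,"dy": 0.4,"dz": 0,"spin": 0},
  {"grip": 0.0,"dx": 0,"dy": 0.4,"dz": 3,"spin": 0},
  {"grip": 0.0,"dx": 0,"dy": 0.4,"dz": 6,"spin": 0},
  {"grip": 0.0,"dx": 0,"dy": 0.4,"dz": 9,"spin": 0},
  {"grip": 0.0,"dx": 0,"dy": 0.4,"dz": 12,"spin": 0},
  {"grip": 0.0,"dx": 0,"dy": 0.4,"dz": 14,"spin": 0},
  {"grip": 0.0,"dx": 0,"dy": 0.4,"dz": 14,"spin": 0},
])

```text
time_s: 21.2
tool_pos: [0.4622, 0.2035, 0.1106]
tool_rot: [[0.997, -0.078, -0.001], [-0.078, -0.997, -0.0], [-0.001, 0.0, -1.0]]
wrist_force: [1.0, 0.3, -1.8]
grip_width: 0.0198
```

```bash
python3 snap.py w13 260 180 120 90 6
```

```text
21.2 [0.4622 0.2035 0.1106] [[0.997, -0.078, -0.0008], [-0.078, -0.997, -0.0004], [-0.0008, 0.0005, -1.0]] 0.011930824576916249 [ 0.96  0.32 -1.85] 0.019775690307753745
```

View pics/w13c.png

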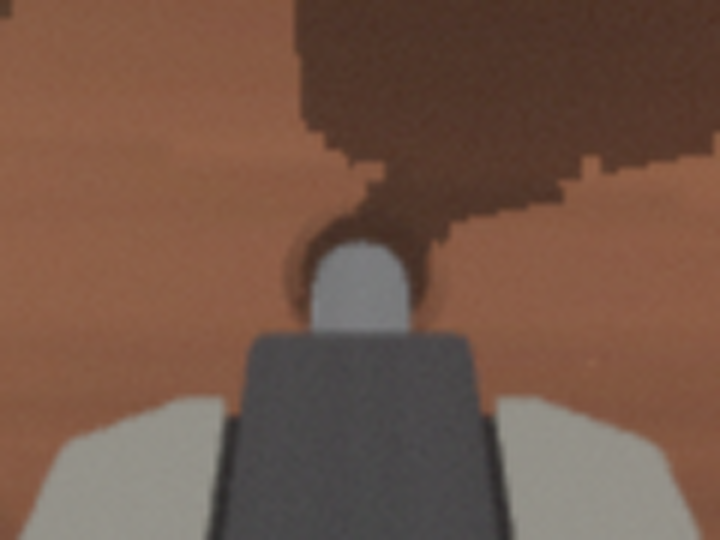

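The tip is in the hole with no side force. Continuing down.

Emit:
carry_out([
  {"grip": 0.0,"dx": 0,"dy": 0,"dz": 4,"spin": 0},
  {"grip": 0.0,"dx": 0,"dy": 0,"dz": 9,"spin": 0},
  {"grip": 0.0,"dx": 0,"dy": 0,"dz": 14,"spin": 0},
  {"grip": 0.0,"dx": 0,"dy": 0,"dz": 19,"spin": 0},
  {"grip": 0.0,"dx": 0,"dy": 0,"dz": 24,"spin": 0},
  {"grip": 0.0,"dx": 0,"dy": 0,"dz": 29,"spin": 0},
  {"grip": 0.0,"dx": 0,"dy": 0,"dz": 32,"spin": 0},
  {"grip": 0.0,"dx": 0,"dy": 0,"dz": 34,"spin": 0},
  {"grip": 0.0,"dx": 0,"dy": 0,"dz": 35,"spin": 0},
  {"grip": 0.0,"dx": 0,"dy": 0,"dz": 35,"spin": 0},
])

```text
time_s: 22.08
tool_pos: [0.4624, 0.2035, 0.076]
tool_rot: [[0.997, -0.078, -0.0], [-0.078, -0.997, -0.0], [-0.0, 0.0, -1.0]]
wrist_force: [0.1, -0.2, -2.6]
grip_width: 0.0198
```

Emit:
carry_out([
  {"grip": 0.0,"dx": 0,"dy": 0,"dz": 0.8,"spin": 0},
  {"grip": 0.0,"dx": 0,"dy": 0,"dz": 1.6,"spin": 0},
  {"grip": 0.0,"dx": 0,"dy": 0,"dz": 2.4,"spin": 0},
  {"grip": 0.0,"dx": 0,"dy": 0,"dz": 2.4,"spin": 0},
])

```text
time_s: 22.42
tool_pos: [0.4624, 0.2036, 0.0738]
tool_rot: [[0.997, -0.078, 0.0], [-0.078, -0.997, 0.0], [0.0, -0.0, -1.0]]
wrist_force: [0.3, 0.1, -2.0]
grip_width: 0.0198
```

Emit:
carry_out([
  {"grip": 0.0,"dx": 0,"dy": 0,"dz": 0.5,"spin": 0},
  {"grip": 0.0,"dx": 0,"dy": 0,"dz": 0.8,"spin": 0},
  {"grip": 0.0,"dx": 0,"dy": 0,"dz": 0.8,"spin": 0},
])

```text
time_s: 22.67
tool_pos: [0.4624, 0.2035, 0.073]
tool_rot: [[0.997, -0.078, -0.0], [-0.078, -0.997, -0.0], [-0.0, 0.0, -1.0]]
wrist_force: [0.8, -0.3, -2.1]
grip_width: 0.0195
```

Emit:
carry_out([
  {"grip": 0.0,"dx": 0,"dy": 0,"dz": 0.4,"spin": 0},
  {"grip": 0.0,"dx": 0,"dy": 0,"dz": 0.8,"spin": 0},
  {"grip": 0.0,"dx": 0,"dy": 0,"dz": 0.8,"spin": 0},
])

```text
time_s: 22.92
tool_pos: [0.4625, 0.2036, 0.0725]
tool_rot: [[0.997, -0.078, 0.0], [-0.078, -0.997, 0.0], [0.0, -0.0, -1.0]]
wrist_force: [-0.4, -0.6, 5.0]
grip_width: 0.0201
```

Seated at TCP z 0.0725, the same height as at the grasp, with about 7 N on the shoulder. Releasing.

Emit:
carry_out([
  {"grip": 0.0,"dx": 0,"dy": 0,"dz": -0.4,"spin": 0},
  {"grip": 0.3,"dx": 0,"dy": 0,"dz": -0.4,"spin": 0},
  {"grip": 0.6,"dx": 0,"dy": 0,"dz": -0.4,"spin": 0},
  {"grip": 0.8,"dx": 0,"dy": 0,"dz": -0.4,"spin": 0},
  {"grip": 0.8,"dx": 0,"dy": 0,"dz": -0.4,"spin": 0},
  {"grip": 0.8,"dx": 0,"dy": 0,"dz": -0.4,"spin": 0},
  {"grip": 0.8,"dx": 0,"dy": 0,"dz": -0.4,"spin": 0},
  {"grip": 0.8,"dx": 0,"dy": 0,"dz": -0.4,"spin": 0},
])

```text
time_s: 23.58
tool_pos: [0.4624, 0.2036, 0.0726]
tool_rot: [[0.997, -0.078, -0.0], [-0.078, -0.997, -0.0], [-0.0, 0.0, -1.0]]
wrist_force: [-0.1, -0.1, 0.5]
grip_width: 0.062
```

```bash
python3 snap.py w14
```

```text
23.5833 [0.4624 0.2036 0.0726] [[0.9969, -0.0781, -0.0], [-0.0781, -0.9969, -0.0], [-0.0, 0.0, -1.0]] 0.000987902351145776 [-0.15 -0.11  0.47] 0.06199010709675229
```

View pics/w14.png

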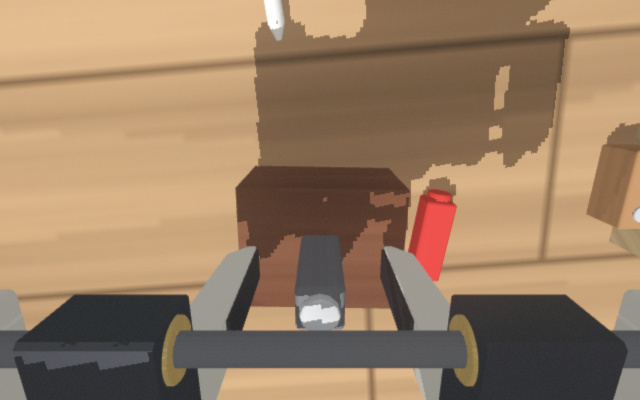

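The jaws are clear on both sides and the punch is standing, so I'll retreat upward.

Emit:
carry_out([
  {"grip": 0.8,"dx": 0,"dy": 0,"dz": -8,"spin": 0},
  {"grip": 0.8,"dx": 0,"dy": 0,"dz": -30,"spin": 0},
  {"grip": 0.8,"dx": 0,"dy": 0,"dz": -65,"spin": 0},
  {"grip": 0.8,"dx": 0,"dy": 0,"dz": -100,"spin": 0},
  {"grip": 0.8,"dx": 0,"dy": 0,"dz": -135,"spin": 0},
  {"grip": 0.8,"dx": 0,"dy": 0,"dz": -150,"spin": 0},
  {"grip": 0.8,"dx": 0,"dy": 30,"dz": -150,"spin": 0},
  {"grip": 0.8,"dx": 0,"dy": 70,"dz": -150,"spin": 0},
  {"grip": 0.8,"dx": 0,"dy": 100,"dz": -150,"spin": 0},
  {"grip": 0.8,"dx": 0,"dy": 110,"dz": -150,"spin": 0},
])

```text
time_s: 24.47
tool_pos: [0.4527, 0.0895, 0.2233]
tool_rot: [[0.997, -0.082, -0.0], [-0.082, -0.997, -0.001], [-0.0, 0.001, -1.0]]
wrist_force: [-0.4, -0.2, -1.0]
grip_width: 0.0742
```

Emit:
carry_out([
  {"grip": 0.8,"dx": 0,"dy": 50,"dz": 0,"spin": 0},
  {"grip": 0.8,"dx": 0,"dy": 60,"dz": 0,"spin": 0},
  {"grip": 0.8,"dx": 0,"dy": 60,"dz": 0,"spin": 0},
  {"grip": 0.8,"dx": 0,"dy": 60,"dz": 0,"spin": 0},
])

```text
time_s: 24.8
tool_pos: [0.4492, 0.0336, 0.2231]
tool_rot: [[0.997, -0.08, 0.001], [-0.08, -0.997, 0.0], [0.0, -0.0, -1.0]]
wrist_force: [0.5, 0.3, -0.1]
grip_width: 0.0743
```

```bash
python3 snap.py w15; python3 - <<'E'
from h import *
im=robot.get_image('side'); save(im,'pics/side15.png',(265,130,200,220),3)
im=robot.get_image('top'); save(im,'pics/top15.png',(200,225,270,75),3)
E
```

```text
24.8 [0.4492 0.0336 0.2231] [[0.9968, -0.0804, 0.0005], [-0.0804, -0.9968, 0.0003], [0.0005, -0.0003, -1.0]] 0.032300670580092825 [ 0.53  0.32 -0.15] 0.07427273188854432
```

View pics/w15.png

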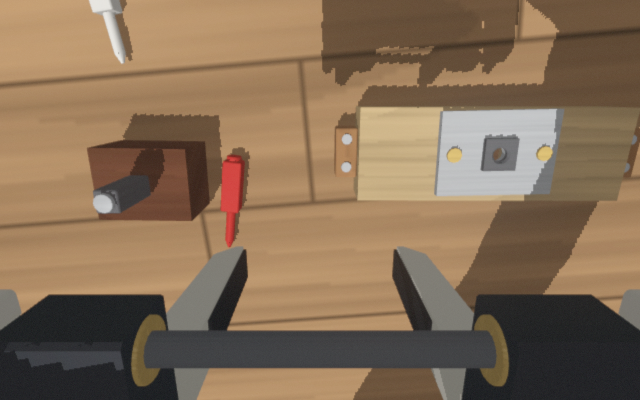

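View pics/side15.png

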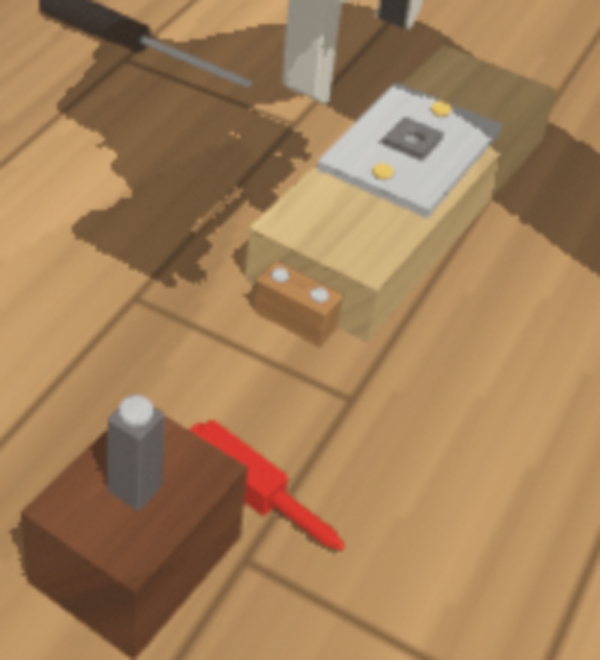

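```bash
python3 - <<'E'
from h import *
a=cv2.imread('pics/side0.png',0); im=robot.get_image('side'); b=cv2.cvtColor(im,cv2.COLOR_RGB2GRAY)
for n,(x,y,w,h) in dict(guide=(366,150,70,55),boss=(388,165,30,22),head=(298,258,26,45),screwdriver=(276,122,60,36),tin=(218,154,42,50),offcut=(150,212,70,60)).items():
    t=a[y:y+h,x:x+w].astype(np.float32); 
    r=cv2.matchTemplate(b[y-6:y+h+6,x-6:x+w+6].astype(np.float32),t,cv2.TM_CCOEFF_NORMED)
    _,m,_,l=cv2.minMaxLoc(r); print(n,(l[0]-6,l[1]-6),round(m,3), cv2.phaseCorrelate(t,b[y:y+h,x:x+w].astype(np.float32)))
save(im,'pics/side16.png')
c=robot.state(); print(c['time_s'],np.abs(c['dq']).max(),c['wrist_force'])
E
```

```text
guide (0, 0) 0.606 ((-0.26458668184285017, -0.0339074896778051), 0.5732281645139058)
boss (0, 0) 0.975 ((-0.3092278945949989, 0.11281644073230801), 0.7781244530446)
head (0, 0) 0.992 ((0.11428802511555958, 0.6387367463050282), 1.0061576403708123)
screwdriver (0, 0) 0.77 ((-0.013313817970715291, 0.20981409789154526), 0.6896819838771113)
tin (0, 0) 1.0 ((0.5375986392018852, 0.03620748599409396), 0.9921031152937148)
offcut (1, -1) 0.573 ((0.10322515797872711, 0.007628385764473222), 0.5263798415660859)
25.0 0.0037532455739860606 [-0.40392095  0.53699282  0.80084433]
```

```bash
python3 - <<'E'
from h import *
save(robot.get_image('wrist'),'pics/w16c.png',(430,90,140,110),5)
s=robot.state();c=cam('wrist',s);print([proj(c,x) for x in ([.464,-.1358,.059],[.4664,-.0940,.0555],[.4612,-.1780,.0555],[.4625,.2030,.121])])
E
```

```text
[array([502.51492956, 155.39280021]), array([455.89944979, 155.61071249]), array([545.93751554, 154.36012023]), array([105.346623, 202.624834])]
```

View pics/w16c.png

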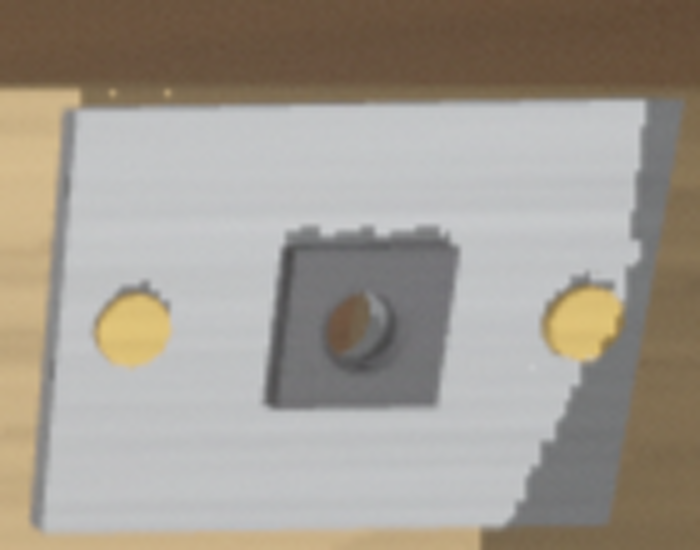

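View pics/side16.png

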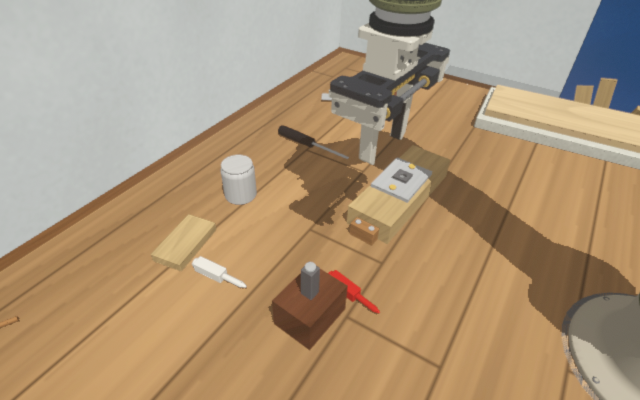

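```bash
python3 - <<'E'
from h import *
import pickle
np.set_printoptions(precision=3,suppress=True)
S=cam('side');T=cam('top')
print('t0 side',at(S,(355,267),.012)[:2],at(S,(366,330),.005)[:2]); print('t0 top',at(T,(265,268),.012)[:2],at(T,(247,298),.005)[:2])
for n,a,b in (('w4',(357,155),(343,243)),('w15',(234,158),(230,245))):
    s,_=pickle.load(open(n+'.pkl','rb'));c=cam('wrist',s);print(n,s['time_s'],at(c,a,.012)[:2],at(c,b,.005)[:2])
print('now side',at(S,(333,273),.012)[:2],at(S,(378,311),.005)[:2])
print(robot.hand_in())
E
```

```text
t0 side [0.446 0.089] [0.377 0.182]
t0 top [0.446 0.138] [0.381 0.174]
w4 2.9667 [0.473 0.123] [0.372 0.143]
w15 24.8 [0.474 0.123] [0.372 0.145]
now side [0.471 0.121] [0.377 0.142]
the job is handed in; nothing more can be done
None
```

The punch went point first through the guide to the pocket floor, was marked, and is back home in its stand with the gripper clear. I handed in at about 25 s of the 58 s allowed; hand-in reports no verdict.

- **Marking:** The floor was about 36 mm below the guide's mouth. I held a push of about 13.3 to 14.3 N for over 2 s, roughly 14 N for the last 1.5 s. Those figures include the punch's 1.8 N weight. The highest push I read was 14.3 N; force is only reported at the end of each move, so nothing between readings was seen.
- **Side force:** I read 1 to 2 N sideways while pushing, probably friction at the tip. It was gone once the punch lifted.
- **Punch in stand:** It seated at tool height 72.5 mm against 72.6 mm at the grasp. It stands upright where it began, to within about a pixel in the side picture.
- **Guide plate:** It did not visibly shift. The hole and both studs lie within 0.5 pixel (about 0.4 mm) of where they were.
- **Bystanders:** The screwdriver, tin and offcut were not touched and look unmoved. The automatic image match was weak for the offcut and the screwdriver (0.57 and 0.77), so I judged those two by eye.

**Disagreements in the checks:**
- The red and white look-alikes lie differently from the very first pictures. The red one had already moved by 3.0 s, before the gripper came near it, and has not moved since. I was never near the white one, so both probably settled by themselves.
- The fixed cameras read heights about 4 mm low, so I relied on the wrist camera, which matched the given heights to within 1 mm.

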